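# Clear the repair table: sweep offcuts, put the scraper away, stack the cases

## Robot

A 7-joint arm with a two-finger parallel gripper is mounted at the origin on the work surface. World frame = base frame: x ahead of the robot, y to its left, z up, the work surface at z = 0. Lengths are in mm, angles in rad, forces in N, time in s.
With the tool pointing down it reaches from about 400 to 875 mm from the base axis. Payload 4.4 kg.
Tool frame: the origin (TCP) lies midway between the tips of the shut fingers; the grasp point (between the pads) lies 19 mm behind it; z points along the fingers, y is the line along which they close (so a half turn about z gives the same grasp; the last joint's range is limited). The gripper opens to 85 mm and grips with 20 to 120 N. Pads are 22 mm wide; open, the fingers measure 114 mm over their backs; the gripper's body (76 mm by 85 mm) begins 54 mm behind the grasp point. The pads swing forward as they close: fully open they stand 13 mm farther back than shut.
Start: joints at [-1.273, 0.628, 0.038, 1.517, -0.027, 0.996, -0.02], TCP at [231.266, 607.482, 231.313] pointing down, gripper open.
Joint ranges: [-3.06, 3.06], [-0.37, 2.12], [-1.25, 1.32], [0.18, 2.47], [-1.1, 4.24], [0.23, 1.98], [-2.94, 2.94]. Speed limits (rad/s): [2.57, 2.57, 3.14, 3.14, 3.14, 3.14, 3.14].

## Interface

Orientations are given as [roll, pitch, yaw] about the fixed x, y, z axes, in that order (R = Rz(yaw) Ry(pitch) Rx(roll)).
In Python, from cell import ctrl gives the robot as it stands.
- The arm moves only by the shell command python3 -m crank 'ROWS' [OPENING]. ROWS is JSON, a list that holds one entry, the list of rows, each a list of 4 numbers: the shift along the tool's x, y, z normalised to -1 to 1, where 1 is 2.5 cm, then the turn about the tool's z normalised to -1 to 1, where 1 is 0.08 rad. In form: [[[dx, dy, dz, turn], ...]]. A call has 1 to 12 rows; each row shifts and turns the commanded pose from where the row before left it, along the tool's axes as they then stand; what a row does not reach is not made up. A row lasts 1/12 s, in which the tool goes at most 41.7 mm and 7.16 degrees, less where a joint would pass 70% of its speed; a pose out of reach is approached as far as the arm can. A call with a number of a shift or a turn outside -1 to 1 is refused whole. A call with a gripper value outside its range is refused whole. OPENING is the closure, from -1 (fully open) to 1 (shut), set as the call begins (- or left out, the last holds). The fingers move at their own pace and stop on an object; the grip force is fixed at half the most. Time passes only in rows, so rows that do not move let the fingers close. It gives the time, the measured TCP pose, the force, the opening and the grip force at its end, in the units of the state.
- ctrl.read_state(): the state, without advancing time (a new reading comes with each control period).
- ctrl.get_image(name): name is "scene" or "top"; returns a dict with "img" (420x560x3 uint8, red, green, blue), "intrinsics" (3x3 intrinsics, pixels), "extrinsics" (4x4, takes a point from camera to world coordinates). Camera axes: x right, y up, looking along -z (the intrinsics and any distortion apply to the point x, -y, -z); pixel columns grow to the right and rows downward; lengths in mm; the calibration is good to about 2 mm. A picture is of the moment at which its call begins. There is no depth.
- ctrl.finish_job(): hands the job in; it is judged then, once.
Trained networks look in the newest picture that a camera, given by its name, has taken for a name from the list of things; names that differ only in an ending like _2 or _b are one class to them, and where a whole thing is asked for, a point or a joint stands for the part that bears it (a point fixed in the world has none). Each returns a list of dicts, best first, with "confidence" (0 to 1); they miss things now and then, are a little off and sometimes report something else, mostly with a low value. They report only what shows in the picture. A call takes as long as a camera call.
- ctrl.find_in(camera, target): "position" ([row, column] in pixels, amid what is visible of it).
- ctrl.trace(camera, target): "mask" (420x560 bool, what is visible of it) and "position" ([row, column] in pixels, amid what is visible of it).
- ctrl.place_of(camera, target): "position" ([row, column] in pixels: a listed point, or the origin of a listed thing).
The state is a dict: "clock": time; "qpos": joint angles; "qd": joint speeds; "tau": joint torques, N m; "eef_pos": TCP position; "tool_rot": TCP orientation; "force": force on the tool from outside, world axes, zero at the start; "torque": the same for the moment, N m; "width": finger opening in mm; "gripper_force": force on a finger pad.
Only numpy, scipy, OpenCV 4.12 (cv2) and the standard library are available. Lean on these libraries where they do the work, as an engineer would, in place of code of your own. Each camera call takes 0.05 s, during which the arm holds its last target. There are 200 camera calls.

## Task

Clear the repair table: with the scraper held in the gripper (never touching the offcuts with the gripper or arm), sweep every wooden offcut right into the three-sided pen, and then put the scraper away upright, edge down and fully home in the slot of the tool block. Stack all the fastener cases flat in one column squarely on the middle of the thin stand, long sides along the stand's long sides; the cases may be done at any time. Leave everything else on the table where it is.

Things in the scene. Friction and masses are not known exactly. Their poses are not given: they have to be found in the camera images.
- scraper: Wide scraper, standing upright at the start in the groove of the rest. Metal blade 5 mm thick (its x), 100 mm wide (its y), 75 mm high; on top of it along the whole width a dark wooden bar handle 24 mm thick (x), 100 mm wide (y), 30 mm high, from 75 to 105 mm above the edge. Origin: middle of the blade's lower edge; z points up to the handle. Grip the handle across its 24 mm.
- rest: Low pale wooden rest, 60 x 130 x 40 mm, fixed, with a groove 7 mm wide along its y, open at both ends, floor 10 mm above the table. Origin: centre of the underside, below the groove.
- block: Pale wooden tool block, fixed, 104 mm (x, from -42 to +62) x 148 mm (y), 70 mm high, with one long slot and, behind it, three round tool ends sticking up 13 mm. Origin: on the underside, straight below the middle of the slot.
- slot (a point): Middle of the slot's mouth, at the top face of the tool block, 70 mm above the table. The slot is 9 mm wide (x), 108 mm long (y) and 55 mm deep (z points up). It takes the scraper's blade edge down; the handle then stands 20 mm clear of the block.
- pen: Three-sided plywood scrap pen, fixed on the table, no floor, walls 12 mm thick and 40 mm high; inside 210 mm wide (y from -105 to 105) and 148 mm deep. Origin: on the table in the middle of its open mouth, which faces the robot; x points into the pen, towards the back wall (its inner face at x = 148 mm).
- stand: Thin plywood stand, 110 (x) x 75 (y) x 10 mm high, fixed. Origin: centre of the underside. The column of cases is built on it.
- scrap1: Wooden offcut block 62 x 36 x 25 mm (x, y, z as built). Origin: centre of its underside. May be absent.
- scrap2: Wooden offcut block 55 x 40 x 28 mm (x, y, z as built). Origin: centre of its underside. May be absent.
- scrap3: Wooden offcut block 66 x 32 x 24 mm (x, y, z as built). Origin: centre of its underside. May be absent.
- scrap4: Wooden offcut block 50 x 45 x 30 mm (x, y, z as built). Origin: centre of its underside. May be absent.
- scrap5: Wooden offcut block 60 x 34 x 26 mm (x, y, z as built). Origin: centre of its underside. May be absent.
- case1: Closed grey plastic fastener case, 90 (x) x 55 (y) x 34 mm high, all alike. Origin: centre of the underside. May be absent.
- case2: Closed grey plastic fastener case, 90 (x) x 55 (y) x 34 mm high, all alike. Origin: centre of the underside. May be absent.
- case3: Closed grey plastic fastener case, 90 (x) x 55 (y) x 34 mm high, all alike. Origin: centre of the underside. May be absent.
- tape: Bystander: yellow tape measure, 60 x 35 x 55 mm high. Origin: underside.
- sander: Bystander: black sanding block 58 x 32 x 28 mm, lying beside the pen. Origin: underside.
- jar: Bystander: glass jar, 60 mm across, 65 mm high. Origin: underside.
- tin: Bystander: tin, 68 mm across, 75 mm high. Origin: underside.

How it is judged (in metres and radians):
On the way, in this order (a step that is already met when the one before it is completed fails the run):
1. every offcut is inside the pen (x of scrap1 in the frame of pen between 0.02 and 0.148 m and y of scrap1 in the frame of pen between -0.105 and 0.105 m and height (world z) of each of scrap1, scrap2, scrap3, scrap4, scrap5 below 0.06 m and x of scrap2 in the frame of pen between 0.02 and 0.148 m and y of scrap2 in the frame of pen between -0.105 and 0.105 m and x of scrap3 in the frame of pen between 0.02 and 0.148 m and y of scrap3 in the frame of pen between -0.105 and 0.105 m and x of scrap4 in the frame of pen between 0.02 and 0.148 m and y of scrap4 in the frame of pen between -0.105 and 0.105 m and x of scrap5 in the frame of pen between 0.02 and 0.148 m and y of scrap5 in the frame of pen between -0.105 and 0.105 m), for 0.2 s.
2. the scraper is fully home in the slot of the tool block (z of scraper in the frame of slot below -0.048 m and horizontal distance between scraper and slot below 0.012 m and angle between the x axis of scraper and the x axis of slot, either way round below 0.15 rad and angle between scraper's own z axis and vertical below 0.2 rad), for 0.2 s.
At the end, for the whole second after the job is handed in: Every offcut's centre is at least 20 mm inside the pen's mouth; the scraper stands in the slot, its edge 48 mm or more below the block's top, within 12 mm of the middle; all cases lie flat in one column on the stand, within 12 mm of its centre and 0.12 rad of its direction; all at rest (all of step 1 and all of step 2 and linear speed of each of scraper, scrap1, scrap2, scrap3, scrap4, scrap5, case1, case2, case3 below 0.02 m/s and horizontal distance between each of case1, case2, case3 and stand below 0.012 m and angle between the x axis of each of case1, case2, case3 and the x axis of stand, either way round below 0.12 rad and angle between each of case1, case2, case3's own z axis and vertical below 0.08 rad); the robot touches nothing.
It fails at once if the gripper or the arm pushes an offcut (contact force between any of the fingers, the arm and scrap1 above 1 N or contact force between any of the fingers, the arm and scrap2 above 1 N or contact force between any of the fingers, the arm and scrap3 above 1 N or contact force between any of the fingers, the arm and scrap4 above 1 N or contact force between any of the fingers, the arm and scrap5 above 1 N).
It fails at once if a bystander is moved by more than 30 mm (distance of any of tape, sander, jar, tin from where it was at the start of the episode above 0.03 m).
Of scrap1, scrap2, scrap3, scrap4, scrap5 only 3 to 5 are there at a start; the rules pass over those that are not, and their reading is None.
Of case1, case2, case3 only 2 to 3 are there at a start; the rules pass over those that are not, and their reading is None.
At some moment in a run one of scrap1, scrap2, scrap3, scrap4, scrap5 may be knocked a few centimetres aside while the robot is not near it.
It also fails if it takes over 210 s, if anything falls off the work surface, if the arm or the gripper's body presses on something with over 40 N, if the wrist force passes 120 N, or if a joint passes its speed limit or range.

## Working session

There is one attempt and no reset: what is moved stays moved. The work goes in short steps, Python scripts to look and compute and a shell command to move; the robot and the scene stay as the last step left them, time stands still between calls to the robot, and variables do not carry over. Pictures are saved under pics/ and viewed, at most 14 in all, crops included, and the job is handed in when it is done.

```bash
ls; mkdir -p pics
cat > h.py <<'E'
import numpy as np, cv2
from cell import ctrl
def save(cam,name):
    d=ctrl.get_image(cam); cv2.imwrite(f'pics/{name}.png',d['img'][:,:,::-1]); return d
def ray(d,rc):
    K=np.array(d['intrinsics']);T=np.array(d['extrinsics'])
    v=np.linalg.inv(K)@[rc[1],rc[0],1]; v=np.array([v[0],-v[1],-v[2]])
    return T[:3,3],T[:3,:3]@v
def at(d,rc,z):
    o,v=ray(d,rc); return o+v*(z-o[2])/v[2]
def proj(d,P):
    K=np.array(d['intrinsics']);T=np.array(d['extrinsics'])
    p=T[:3,:3].T@(np.array(P,float)-T[:3,3]); q=K@[p[0],-p[1],-p[2]]; return q[1]/q[2],q[0]/q[2]
def st():
    s=ctrl.read_state(); print('t',round(s['clock'],2),'pos',np.round(s['eef_pos'],1),'rot',np.round(s['tool_rot'],3),'w',round(s['width'],1),'q',np.round(s['qpos'],2)); return s
E
python3 - <<'E'
from h import *
s=st(); print(s.keys())
for c in('top','scene'):
    d=save(c,c+'0'); print(c,np.round(d['intrinsics'],1).tolist(),np.round(d['extrinsics'],3).tolist(), [k for k in d])
    for n in 'scraper rest block slot pen stand scrap1 scrap2 scrap3 scrap4 scrap5 case1 case2 case3 tape sander jar tin'.split():
        for r in ctrl.place_of(c,n)[:2]:
            print(n,round(r['confidence'],2),np.round(r['position'],1),np.round(at(d,r['position'],70 if n=='slot' else 0),0)[:2])
E
```

```text
pics
t 0.0 pos [231.  606.9 230.4] rot [-3.14   0.     2.778] w 85.3 q [-1.27  0.63  0.04  1.52 -0.03  1.   -0.02]
dict_keys(['clock', 'qpos', 'qd', 'tau', 'eef_pos', 'tool_rot', 'force', 'torque', 'gripper_force', 'width'])
top [[420.6, 0.0, 285.2], [0.0, 420.6, 208.8], [0.0, 0.0, 1.0]] [[-0.02, 0.981, -0.192, 369.7], [-1.0, -0.023, -0.017, 9.423], [-0.021, 0.192, 0.981, 1133.495], [0.0, 0.0, 0.0, 1.0]] ['img', 'intrinsics', 'extrinsics']
scraper 0.55 [269.3 410.1] [ 421. -299.]
scraper 0.24 [170.  181.2] [710. 319.]
rest 0.74 [269.9 406.5] [ 419. -290.]
rest 0.69 [210.1 427.8] [ 579. -359.]
block 0.74 [212.7 271.2] [582.  68.]
block 0.59 [209.2 428.6] [ 582. -362.]
slot 0.6 [205.7 433.8] [ 578. -353.]
stand 0.81 [228.4 212.2] [542. 229.]
scrap1 0.68 [242.6 325.7] [497. -78.]
scrap1 0.67 [209.1 321.5] [589. -70.]
scrap2 0.68 [242.6 325.7] [497. -78.]
scrap2 0.67 [209.1 321.5] [589. -70.]
scrap3 0.68 [242.6 325.7] [497. -78.]
scrap3 0.67 [209.1 321.5] [589. -70.]
scrap4 0.68 [242.6 325.7] [497. -78.]
scrap4 0.67 [209.1 321.5] [589. -70.]
scrap5 0.68 [242.6 325.7] [497. -78.]
scrap5 0
[... 1126 characters left out ...]
 [238.2 303.7] [578.  63.]
scrap3 0.72 [204.2 271.3] [486. -74.]
scrap3 0.7 [238.2 303.7] [578.  63.]
scrap4 0.72 [204.2 271.3] [486. -74.]
scrap4 0.7 [238.2 303.7] [578.  63.]
scrap5 0.72 [204.2 271.3] [486. -74.]
scrap5 0.7 [238.2 303.7] [578.  63.]
case1 0.94 [268.4 422.1] [564. 393.]
case1 0.88 [232.2 431.5] [425. 397.]
case2 0.94 [268.4 422.1] [564. 393.]
case2 0.88 [232.2 431.5] [425. 397.]
case3 0.94 [268.4 422.1] [564. 393.]
case3 0.88 [232.2 431.5] [425. 397.]
tape 0.25 [169.5 218.9] [ 399. -296.]
sander 0.73 [168.3 219.9] [ 392. -296.]
sander 0.67 [250.7 180.4] [ 743. -238.]
jar 0.79 [284.8 353.2] [681. 236.]
jar 0.18 [182.4 166.8] [ 515. -422.]
tin 0.95 [236.1 153.3] [ 724. -337.]
```

View pics/top0.png

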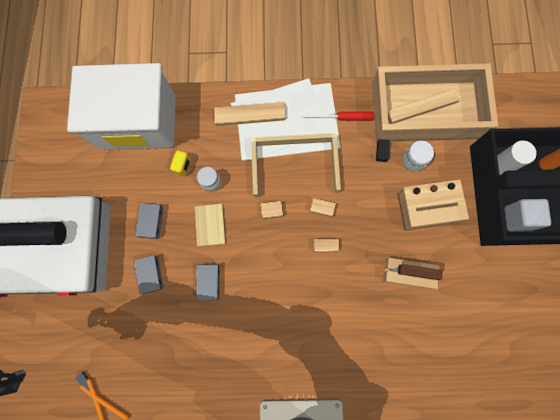

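View pics/scene0.png

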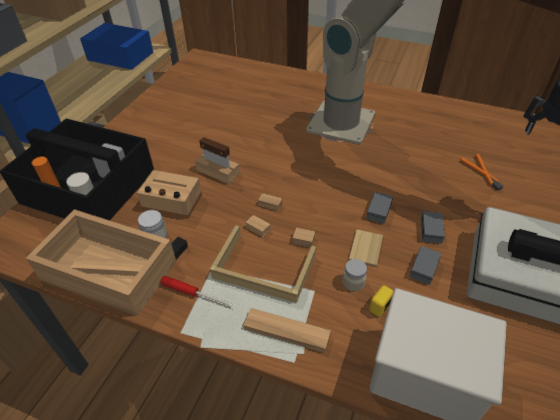

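```bash
cat > seg.py <<'E'
from h import *
# masks -> outline on plane, min area rect
def rects(names,cams=('top',),zs={}):
    for c in cams:
        d=ctrl.get_image(c)
        for n in names:
            for r in ctrl.trace(c,n)[:6]:
                if r['confidence']<.3: continue
                m=r['mask'].astype('uint8'); cs,_=cv2.findContours(m,0,2)
                if not cs: continue
                k=max(cs,key=cv2.contourArea)[:,0,:]
                for z in zs.get(n,[0]):
                    P=np.array([at(d,(y,x),z)[:2] for x,y in k],np.float32)
                    (cx,cy),(w,h),a=cv2.minAreaRect(P)
                    if w<h: w,h,a=h,w,a-90
                    print(c,n,'%.2f'%r['confidence'],'z',z,'ctr',round(cx),round(cy),'wh',round(w),round(h),'ang %.1f'%a,'rc',np.round(r['position']),'bb',k.min(0),k.max(0))
E
python3 - <<'E'
from seg import *
rects(['scrap1','case1','pen','stand','block','rest','scraper'],('top','scene'),{'scrap1':[25],'case1':[34],'pen':[40,0],'stand':[10],'block':[70],'rest':[40],'scraper':[115]})
E
```

```text
top scrap1 0.72 z 25 ctr 591 -72 wh 62 42 ang 77.1 rc [207. 323.] bb [311 198] [334 215]
top scrap1 0.67 z 25 ctr 488 -77 wh 64 32 ang 88.7 rc [245. 324.] bb [314 239] [338 251]
top scrap1 0.56 z 25 ctr 586 65 wh 54 44 ang -84.3 rc [213. 269.] bb [261 201] [282 218]
top scrap1 0.50 z 25 ctr 424 392 wh 97 67 ang 12.8 rc [274. 147.] bb [133 255] [163 293]
top case1 0.87 z 34 ctr 400 234 wh 88 57 ang 0.6 rc [278. 208.] bb [196 264] [218 298]
top case1 0.82 z 34 ctr 563 391 wh 92 61 ang -5.8 rc [219. 148.] bb [137 203] [162 237]
top case1 0.77 z 34 ctr 421 387 wh 90 64 ang 11.6 rc [274. 149.] bb [135 256] [162 291]
top pen 0.77 z 40 ctr 711 1 wh 236 164 ang -90.0 rc [140. 296.] bb [251 133] [339 193]
top pen 0.77 z 0 ctr 724 0 wh 244 170 ang -90.0 rc [140. 296.] bb [251 133] [339 193]
top stand 0.86 z 10 ctr 553 234 wh 110 76 ang 4.3 rc [226. 212.] bb [195 204] [224 244]
top stand 0.34 z 10 ctr 732 -342 wh 95 68 ang -46.8 rc [158. 420.] bb [403 141] [432 171]
top block 0.73 z 70 ctr 581 -350 wh 169 112 ang -84.1 rc [205. 429.] bb [398 180] [468 229]
top rest 0.56 z 40 ctr 410 -289 wh 133
[... 536 characters left out ...]
7 wh 122 58 ang -0.9 rc [207. 379.] bb [367 193] [392 222]
scene pen 0.58 z 40 ctr 724 4 wh 242 180 ang -88.0 rc [277. 250.] bb [211 227] [315 301]
scene pen 0.58 z 0 ctr 696 -10 wh 252 187 ang -88.0 rc [277. 250.] bb [211 227] [315 301]
scene stand 0.59 z 10 ctr 556 238 wh 117 77 ang 4.5 rc [248. 366.] bb [350 230] [382 266]
scene block 0.79 z 70 ctr 612 -336 wh 189 164 ang -84.2 rc [193. 172.] bb [138 170] [201 218]
scene rest 0.64 z 40 ctr 430 -283 wh 151 92 ang 81.0 rc [170. 216.] bb [196 157] [239 182]
scene scraper 0.98 z 115 ctr 444 -272 wh 152 79 ang 77.5 rc [153. 212.] bb [200 138] [229 166]
scene scraper 0.74 z 115 ctr 498 244 wh 111 52 ang 1.0 rc [210. 375.] bb [367 192] [391 223]
```

The pictures show three offcuts at top-view pixels (row, col) (207,323), (245,326) and (209,271), in front of the pen mouth at row ~190. Three grey cases sit at (278,208), (219,148) and (274,149), with the stand at (225,210). The scraper is in its rest at (270,412), and the block's slot is at (206,434). Next I'll fit box models to the masks to get precise poses.

```bash
cat > fit.py <<'E'
from h import *
from scipy.optimize import minimize
B=lambda x0,x1,y0,y1,z0,z1:(x0,x1,y0,y1,z0,z1)
bx=lambda l,w,h,z=0:[B(-l/2,l/2,-w/2,w/2,z,z+h)]
M={'case':bx(90,55,34),'stand':bx(110,75,10),'rest':bx(60,130,40),'block':[B(-42,62,-74,74,0,70)],
 'pen':[B(0,160,-117,-105,0,40),B(0,160,105,117,0,40),B(148,160,-117,117,0,40)],
 'scraper':[B(-12,12,-50,50,85,115),B(-2.5,2.5,-50,50,40,85)],
 's1':bx(62,36,25),'s2':bx(55,40,28),'s3':bx(66,32,24),'s4':bx(50,45,30),'s5':bx(60,34,26)}
S=4
def sil(d,boxes,p,off,dz=0):
    K=np.array(d['intrinsics']);T=np.array(d['extrinsics'])
    m=np.zeros((420*S//1,560*S),np.uint8) if 0 else np.zeros((420,560),np.uint8)
    x,y,a=p;c,s=np.cos(a),np.sin(a)
    for b in boxes:
        P=np.array([[x+c*u-s*v,y+s*u+c*v,w+dz] for u in b[:2] for v in b[2:4] for w in b[4:6]])
        q=(P-T[:3,3])@T[:3,:3]; q=np.stack([q[:,0],-q[:,1],-q[:,2]],1)@K.T; q=q[:,:2]/q[:,2:]
        h=cv2.convexHull(np.round(q*16).astype(np.int32))
        cv2.fillConvexPoly(m,h,255,cv2.LINE_AA,4)
    return m/255.
def fit(model,obs,p0,dz=0):
    """obs: list of (imgdict,mask)"""
    def f(p):
        L=0
        for d,m in obs:
            s=sil(d,M[model],p,None,dz); L+=1-np.minimum(s,m).sum()/np.maximum(s,m).sum()
        return L/len(obs)
    best=None
    for da in(0,):
        sim=np.array(p0)+np.array([[0,0,0],[8,0,0],[0,8,0],[0,0,.15]])
        r=minimize(f,p0,method='Nelder-Mead',options=dict(initial_simplex=sim,xatol=.1,fatol=1e-4))
        if best is None or r.fun<best.fun: best=r
    return np.round(best.x,3),round(1-best.fun,3)
def masks(cam,name,d,minc=.3):
    return [(r['confidence'],r['mask'].astype(float),r['position']) for r in ctrl.trace(cam,name) if r['confidence']>minc]
def pick(ms,d,P):
    rc=np.array(proj(d,P)); 
    c=[m for m in ms if np.hypot(*(np.array(m[2])-rc))<18]
    return c[0][1] if c else None
E
python3 - <<'E'
from fit import *
D={c:ctrl.get_image(c) for c in('top','scene')}
T={'pen':[('pen',(632,0,0))],'stand':[('stand',(550,234,.07))],'block':[('block',(572,-350,.1))],'rest':[('rest',(412,-289,-.13))],'scraper':[('scraper',(412,-289,-.13))],
'case':[('case',(400,234,0)),('case',(560,391,-.1)),('case',(421,387,.2))],
'scrap':[(s,(x,y,a)) for x,y,a in((591,-72,1.3),(488,-77,1.55),(586,65,1.6)) for s in('s1','s2','s3','s4','s5')]}
for k,l in T.items():
    ms={c:masks(c,k if k not in('case','scrap') else k+'1',D[c]) for c in D}
    for mod,p in l:
        zc={'pen':20,'scraper':80,'block':40,'rest':30}.get(k,15); P=(p[0]+(80 if k=='pen' else 0),p[1],zc)
        o={c:pick(ms[c],D[c],P) for c in D}; o={c:m for c,m in o.items() if m is not None}
        out=[fit(mod,[(D[c],m) for c,m in o.items()],p)] if o else []
        if len(o)==2 and k!='scrap': out+=[fit(mod,[(D[c],o[c])],p) for c in o]
        print(mod,list(o),[(x.tolist(),f) for x,f in out])
E
```

```text
pen [] []
stand ['top', 'scene'] [([551.82, 236.688, 0.078], np.float64(0.898)), ([552.685, 235.983, 0.087], np.float64(0.922)), ([550.446, 236.709, 0.07], np.float64(0.879))]
block ['top', 'scene'] [([576.506, -359.59, 0.128], np.float64(0.952)), ([576.17, -360.399, 0.128], np.float64(0.954)), ([576.496, -358.496, 0.106], np.float64(0.953))]
rest ['top', 'scene'] [([412.06, -293.741, -0.194], np.float64(0.618)), ([412.11, -293.569, -0.186], np.float64(0.555)), ([409.836, -294.056, -0.223], np.float64(0.687))]
scraper ['top', 'scene'] [([411.734, -293.339, -0.167], np.float64(0.816)), ([410.611, -291.968, -0.141], np.float64(0.749)), ([413.197, -292.046, -0.199], np.float64(0.893))]
case ['top', 'scene'] [([398.323, 235.662, 0.048], np.float64(0.88)), ([398.877, 235.236, -0.015], np.float64(0.892)), ([398.973, 235.494, 0.061], np.float64(0.872))]
case ['top', 'scene'] [([565.472, 397.711, -0.106], np.float64(0.892)), ([566.236, 397.53, -0.111], np.float64(0.911)), ([563.773, 398.923, -0.109], np.float64(0.881))]
case ['top', 'scene'] [([421.259, 393.233, 0.192], np.float64(0.902)), (
[... 417 characters left out ...]
, np.float64(0.878))]
s1 ['top', 'scene'] [([488.965, -78.144, 1.628], np.float64(0.78))]
s2 ['top', 'scene'] [([489.879, -76.687, 1.623], np.float64(0.702))]
s3 ['top', 'scene'] [([489.274, -79.309, 1.57], np.float64(0.822))]
s4 ['top', 'scene'] [([489.945, -76.487, 1.054], np.float64(0.673))]
s5 ['top', 'scene'] [([488.84, -77.479, 1.588], np.float64(0.807))]
s1 ['top', 'scene'] [([588.209, 63.548, 1.72], np.float64(0.768))]
s2 ['top', 'scene'] [([587.455, 65.778, 1.796], np.float64(0.799))]
s3 ['top', 'scene'] [([588.701, 64.88, 1.707], np.float64(0.726))]
s4 ['top', 'scene'] [([587.229, 65.415, 1.712], np.float64(0.764))]
s5 ['top', 'scene'] [([588.59, 63.389, 1.691], np.float64(0.801))]
```

```bash
cat > plan.py <<'E'
import sys
from h import *
def plan(*wps):
    s=ctrl.read_state(); p=np.array(s['eef_pos']); yaw=s['tool_rot'][2]
    print('t',round(s['clock'],1),'pos',np.round(p,1),'rot',np.round(s['tool_rot'],3),'q',np.round(s['qpos'],2),'w',round(s['width'],1),'gf',round(s['gripper_force'],1),'F',np.round(s['force'],1))
    for w in wps:
        d=np.array(w[:3])-p; c,n=np.cos(yaw),np.sin(yaw)
        u=np.array([c*d[0]+n*d[1], n*d[0]-c*d[1], -d[2]])/25
        t=0
        if len(w)>3: t=(w[3]-yaw+np.pi/2)%np.pi-np.pi/2; yaw+=t; t=-t/.08
        n_=max(1,int(np.ceil(np.abs(u).max())))
        print('to',w,'total',np.round(u,2),'rows',n_,'each',np.round(u/n_,3),'turn',round(t,2)); p=np.array(w[:3])
if __name__=='__main__': plan(*eval('['+sys.argv[1]+']'))
E
python3 - <<'E'
from fit import *
D={c:ctrl.get_image(c) for c in('top','scene')}
for c in D:
    ms=masks(c,'pen',D[c]); print(c,[(m[0],m[2]) for m in ms])
    if ms: print(fit('pen',[(D[c],ms[0][1])],(635,0,0)))
E
python3 plan.py '(500,200,230),(500,-100,230),(412,-293,180,1.40)'
```

```text
top [(0.73, [140.1, 297.0])]
(array([ 6.31691e+02, -3.70300e+00,  3.60000e-02]), np.float64(0.825))
scene [(0.64, [275.5, 250.0])]
(array([ 6.29449e+02, -3.58900e+00,  4.60000e-02]), np.float64(0.811))
t 3.7 pos [231.3 607.5 231.3] rot [-3.142 -0.     2.778] q [-1.27  0.63  0.04  1.52 -0.03  1.   -0.02] w 85.5 gf 0.0 F [ 0.  -0.6 -0.8]
to (500, 200, 230) total [-15.85 -11.41   0.05] rows 16 each [-0.99  -0.713  0.003] turn 0
to (500, -100, 230) total [ -4.27 -11.21   0.  ] rows 12 each [-0.356 -0.935  0.   ] turn 0
to (412, -293, 180, 1.4) total [ 0.54 -8.47  2.  ] rows 9 each [ 0.06  -0.941  0.222] turn 17.22
```

```bash
python3 -m crank '[[[-0.99,-0.71,0,0],[-0.99,-0.71,0,0],[-0.99,-0.71,0,0],[-0.99,-0.71,0,0],[-0.99,-0.71,0,0],[-0.99,-0.71,0,0],[-0.99,-0.71,0,0],[-0.99,-0.71,0,0],[-0.99,-0.71,0,0],[-0.99,-0.71,0,0],[-0.99,-0.71,0,0],[-0.99,-0.71,0,0]]]' -1
python3 -m crank '[[[-0.99,-0.71,0,0],[-0.99,-0.71,0,0],[-0.99,-0.71,0,0],[-0.99,-0.71,0,0],[-0.36,-0.93,0,0],[-0.36,-0.93,0,0],[-0.36,-0.93,0,0],[-0.36,-0.93,0,0],[-0.36,-0.93,0,0],[-0.36,-0.93,0,0],[-0.36,-0.93,0,0],[-0.36,-0.93,0,0]]]'
python3 -m crank '[[[-0.36,-0.93,0,0],[-0.36,-0.93,0,0],[-0.36,-0.93,0,0],[-0.36,-0.93,0,0],[0,0,0,1],[0,0,0,1],[0,0,0,1],[0,0,0,1],[0,0,0,1],[0,0,0,1],[0,0,0,1],[0,0,0,1]]]'
python3 -m crank '[[[0,0,0,1],[0,0,0,1],[0,0,0,1],[0,0,0,1],[0,0,0,1],[0,0,0,1],[0,0,0,1],[0,0,0,1],[0,0,0,1],[0,0,0,0]]]'
python3 plan.py '(412,-293,180,1.40)'
```

```text
clock: 4.7
eef_pos: [433.8, 301.5, 231.5]
tool_rot: [3.141, 0.0, 2.778]
force: [0.5, 0.1, -0.3]
width: 85.4
gripper_force: 0.0
clock: 5.7
eef_pos: [501.4, 0.5, 231.5]
tool_rot: [3.141, 0.0, 2.778]
force: [0.2, -0.3, 0.4]
width: 85.3
gripper_force: 0.0
clock: 6.7
eef_pos: [502.1, -98.0, 231.5]
tool_rot: [3.141, 0.0, 2.134]
force: [0.7, 0.3, 0.2]
width: 85.5
gripper_force: 0.0
clock: 7.53
eef_pos: [502.1, -97.9, 231.3]
tool_rot: [3.141, 0.0, 1.416]
force: [-0.2, -0.2, 0.1]
width: 85.5
gripper_force: 0.0
t 7.5 pos [502.1 -97.9 231.3] rot [3.141 0.    1.416] q [-0.18  0.47  0.47  1.91 -0.28  0.83  0.27] w 85.5 gf 0.0 F [-0.2 -0.2  0.1]
to (412, -293, 180, 1.4) total [-8.27 -2.36  2.05] rows 9 each [-0.918 -0.262  0.228] turn 0.2
```

```bash
python3 -m crank '[[[-0.92,-0.26,0.23,0],[-0.92,-0.26,0.23,0],[-0.92,-0.26,0.23,0],[-0.92,-0.26,0.23,0],[-0.92,-0.26,0.23,0],[-0.92,-0.26,0.23,0],[-0.92,-0.26,0.23,0],[-0.92,-0.26,0.23,0],[-0.92,-0.26,0.23,0.2],[0,0,0,0]]]'
python3 plan.py '(412,-293,86,1.40)'
```

```text
clock: 8.37
eef_pos: [409.6, -298.6, 179.2]
tool_rot: [-3.141, 0.003, 1.397]
force: [0.6, -1.2, 0.5]
width: 85.3
gripper_force: 0.0
t 8.4 pos [ 409.6 -298.6  179.2] rot [-3.141e+00  3.000e-03  1.397e+00] q [ 0.29  0.53  0.42  1.98 -0.32  0.7   0.73] w 85.3 gf 0.0 F [ 0.6 -1.2  0.5]
to (412, -293, 86, 1.4) total [0.24 0.06 3.73] rows 4 each [0.06  0.014 0.932] turn -0.04
```

Run:
```python
from h import *
d=save('scene','g1'); d=save('top','g1t')
a=cv2.imread('pics/g1.png')[100:220,150:310]; b=cv2.imread('pics/g1t.png')[200:320,330:490]
cv2.imwrite('pics/g1c.png',cv2.resize(np.hstack([a,b]),None,fx=2.5,fy=2.5,interpolation=cv2.INTER_CUBIC))
```

```text
(no output)
```

View pics/g1c.png

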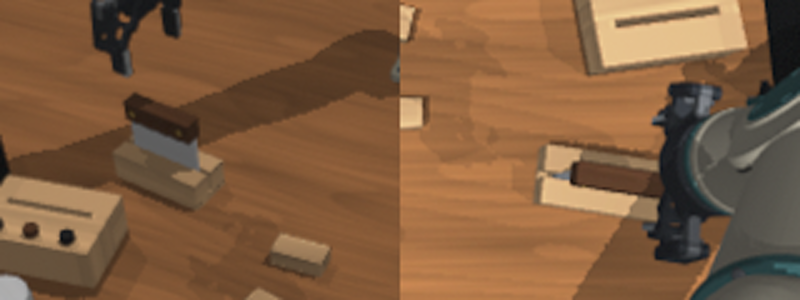

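Run:
```python
from h import *
s=st()
for c in('top','scene'):
    d=ctrl.get_image(c)
    for P in((409.6,-298.6,179),(409.6,-298.6,230),(412,-293,115),(412+8,-293+49,115),(412-8,-293-49,115)):
        r=proj(d,P); k=(r[0]-200)*2.5,(r[1]-330)*2.5+400
        if c=='scene': k=(r[0]-100)*2.5,(r[1]-150)*2.5
        print(c,P,np.round(r),'crop rc',np.round(k))
    for n in('scraper','rest'): print(n,[(round(r['confidence'],2),np.round(r['position'])) for r in ctrl.find_in(c,n)[:2]])
```

```text
t 8.47 pos [ 412.1 -294.3  179.5] rot [-3.141 -0.     1.401] w 85.5 q [ 0.28  0.53  0.42  1.98 -0.32  0.7   0.73]
top (409.6, -298.6, 179) [270. 432.] crop rc [176. 655.]
top (409.6, -298.6, 230) [269. 440.] crop rc [173. 674.]
top (412, -293, 115) [271. 421.] crop rc [176. 627.]
top (420, -244, 115) [268. 400.] crop rc [169. 575.]
top (404, -342, 115) [274. 442.] crop rc [184. 679.]
scraper [(0.73, array([270., 415.]))]
rest [(0.59, array([276., 401.])), (0.44, array([205., 432.]))]
scene (409.6, -298.6, 179) [126. 210.] crop rc [ 64. 150.]
scene (409.6, -298.6, 230) [111. 208.] crop rc [ 27. 144.]
scene (412, -293, 115) [144. 214.] crop rc [109. 159.]
scene (420, -244, 115) [149. 227.] crop rc [122. 192.]
scene (404, -342, 115) [139. 201.] crop rc [ 97. 127.]
scraper [(0.87, array([152., 212.])), (0.45, array([193., 170.]))]
rest [(0.9, array([171., 219.])), (0.45, array([222., 152.]))]
```

The crop shows the gripper squarely above the handle, which spans columns 570–660 in the top half and lines up with its predicted ends. I'll go down and grip.

```bash
python3 -m crank '[[[-0.03,0,0.74,0],[0,0,0.75,0],[0,0,0.75,0],[0,0,0.75,0],[0,0,0.75,0],[0,0,0,0],[0,0,0,0]]]'
python3 -m crank '[[[0,0,0,0],[0,0,0,0],[0,0,0,0],[0,0,0,0],[0,0,0,0],[0,0,0,0],[0,0,0,0],[0,0,0,0],[0,0,0,0],[0,0,0,0]]]' 1
python3 -m crank '[[[0,0,-0.5,0],[0,0,-0.5,0],[0,0,-0.8,0],[0,0,-0.8,0],[0,0,-0.8,0],[0,0,-0.8,0],[0,0,0,0]]]'
python3 plan.py '(412,-293,190,1.40)'
```

```text
clock: 9.35
eef_pos: [412.2, -293.7, 85.7]
tool_rot: [-3.14, -0.001, 1.403]
force: [0.6, -0.1, 0.5]
width: 85.1
gripper_force: 0.0
clock: 10.18
eef_pos: [412.0, -294.4, 86.8]
tool_rot: [-3.141, -0.0, 1.401]
force: [-2.8, 0.1, 7.3]
width: 22.9
gripper_force: 58.8
clock: 10.77
eef_pos: [413.9, -295.8, 194.1]
tool_rot: [3.136, 0.002, 1.402]
force: [0.2, 0.1, -2.2]
width: 22.7
gripper_force: 59.7
t 10.8 pos [ 413.9 -295.8  194.1] rot [3.136e+00 2.000e-03 1.402e+00] q [ 0.27  0.51  0.43  1.96 -0.31  0.73  0.72] w 22.7 gf 59.7 F [ 0.2  0.1 -2.2]
to (412, -293, 190, 1.4) total [ 0.1  -0.1   0.17] rows 1 each [ 0.097 -0.095  0.166] turn 0.02
```

```bash
python3 plan.py '(536,-93,150,1.92),(536,-93,80),(656,-49,80)'
```

```text
t 10.8 pos [ 413.9 -295.8  194.1] rot [3.136e+00 2.000e-03 1.402e+00] q [ 0.27  0.51  0.43  1.96 -0.31  0.73  0.72] w 22.7 gf 59.7 F [ 0.2  0.1 -2.2]
to (536, -93, 150, 1.92) total [8.82 3.45 1.77] rows 9 each [0.98  0.383 0.196] turn -6.48
to (536, -93, 80) total [0.  0.  2.8] rows 3 each [0.    0.    0.933] turn 0
to (656, -49, 80) total [0.01 5.11 0.  ] rows 6 each [0.002 0.852 0.   ] turn 0
```

```bash
python3 -m crank '[[[0.98,0.38,0.1,0],[0.98,0.38,0.1,0],[0.98,0.38,0.1,0],[0.98,0.38,0.1,0],[0.98,0.38,0.1,0],[0.98,0.38,0.1,0],[0.98,0.38,0.3,0],[0.98,0.38,0.4,0],[0.98,0.4,0.4,0]]]'
python3 -m crank '[[[0,0,0,-1],[0,0,0,-1],[0,0,0,-1],[0,0,0,-1],[0,0,0,-1],[0,0,0,-1],[0,0,0,-0.48],[0,0,0,0]]]'
python3 - <<'E'
from fit import *
from plan import plan
plan((536,-93,80,1.92))
for c in('top','scene'):
    d=save(c,'a_'+c); print([(round(m[0],2),np.round(m[2]),np.round(at(d,m[2],13))[:2]) for m in masks(c,'scrap1',d)])
E
```

```text
clock: 11.52
eef_pos: [534.1, -90.1, 147.2]
tool_rot: [-3.14, -0.0, 1.402]
force: [-0.2, -0.1, -2.9]
width: 22.8
gripper_force: 59.5
clock: 12.18
eef_pos: [533.5, -91.4, 147.5]
tool_rot: [-3.14, -0.001, 1.921]
force: [0.1, 0.5, -2.2]
width: 23.1
gripper_force: 59.5
t 12.2 pos [533.5 -91.4 147.5] rot [-3.140e+00 -1.000e-03  1.921e+00] q [-0.06  0.6   0.26  1.91 -0.24  0.66  0.71] w 23.1 gf 59.5 F [ 0.1  0.5 -2.2]
to (536, -93, 80, 1.92) total [-0.1   0.07  2.7 ] rows 3 each [-0.032  0.024  0.9  ] turn 0.01
[(0.85, array([212., 269.]), array([583.,  73.])), (0.45, array([207., 316.]), array([593., -54.]))]
[(0.78, array([225., 262.]), array([583., -61.])), (0.58, array([237., 304.]), array([584.,  66.])), (0.5, array([204., 272.]), array([495., -68.]))]
```

```bash
python3 -m crank '[[[-0.1,0.05,0.9,0],[0,0,0.9,0],[0,0,0.6,0],[0,0,0.27,0],[0,0,0,0],[0,0,0,0]]]'
python3 - <<'E'
from h import *
save('scene','b'); a=cv2.imread('pics/b.png')[130:310,170:370]
cv2.imwrite('pics/bc.png',cv2.resize(a,None,fx=3,fy=3,interpolation=cv2.INTER_CUBIC))
E
```

```text
clock: 12.88
eef_pos: [536.5, -93.6, 81.9]
tool_rot: [-3.141, 0.0, 1.92]
force: [1.2, -0.5, -2.8]
width: 23.1
gripper_force: 59.5
```

View pics/bc.png

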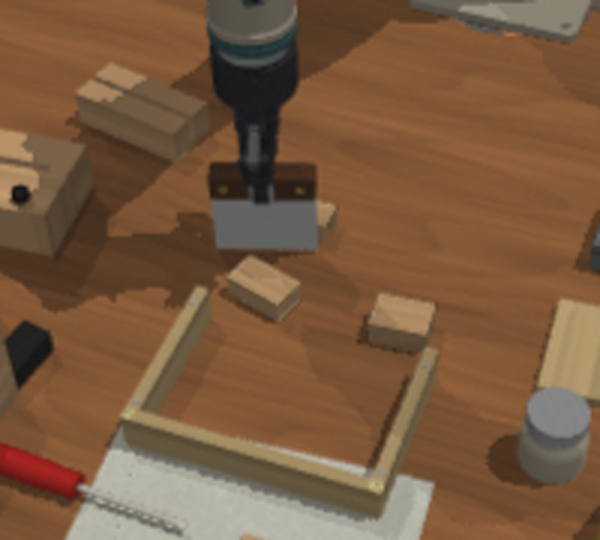

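The blade stands just behind offcut A, at crop (263,287), with B behind the blade and clear. Pushing now.

```bash
python3 -m crank '[[[0,0.3,0.08,0],[0,0.3,0,0],[0,0.3,0,0],[0,0.4,0,0],[0,0.4,0,0],[0,0.4,0,0],[0,0.4,0,0],[0,0.4,0,0],[0,0.4,0,0],[0,0.4,0,0],[0,0.4,0,0],[0,0.4,0,0]]]'
python3 -m crank '[[[0,0.3,0,0],[0,0.2,0,0],[0,0,0,0],[0,0,0,0]]]'
python3 - <<'E'
from fit import *
from plan import plan
plan((656,-49,80,1.92))
for c in('top','scene'):
    d=save(c,'c_'+c); print([(round(m[0],2),np.round(m[2]),np.round(at(d,m[2],13))[:2]) for m in masks(c,'scrap1',d)])
E
```

```text
clock: 13.93
eef_pos: [624.0, -59.7, 76.9]
tool_rot: [-3.104, -0.011, 1.912]
force: [-40.5, -11.4, 24.3]
width: 23.2
gripper_force: 96.0
clock: 14.27
eef_pos: [655.3, -49.4, 79.9]
tool_rot: [3.139, 0.0, 1.922]
force: [0.5, 0.4, -2.5]
width: 23.2
gripper_force: 60.7
t 14.3 pos [655.3 -49.4  79.9] rot [3.139 0.    1.922] q [-0.11  0.83  0.25  1.62 -0.28  0.72  0.62] w 23.2 gf 60.7 F [ 0.5  0.4 -2.5]
to (656, -49, 80, 1.92) total [ 0.01  0.03 -0.  ] rows 1 each [ 0.005  0.031 -0.003] turn 0.02
[(0.73, array([240., 328.]), array([503., -84.]))]
[(0.82, array([238., 304.]), array([587.,  66.])), (0.68, array([251., 263.]), array([672., -20.])), (0.64, array([226., 153.]), array([ 699., -351.])), (0.53, array([204., 270.]), array([497., -73.])), (0.35, array([232., 254.]), array([617., -70.]))]
```

Run:
```python
from h import *
a=cv2.imread('pics/c_scene.png')[130:310,170:370];b=cv2.imread('pics/c_top.png')[110:290,200:400]
cv2.imwrite('pics/cc.png',cv2.resize(np.hstack([a,b]),None,fx=2,fy=2,interpolation=cv2.INTER_CUBIC))
```

```text
(no output)
```

View pics/cc.png

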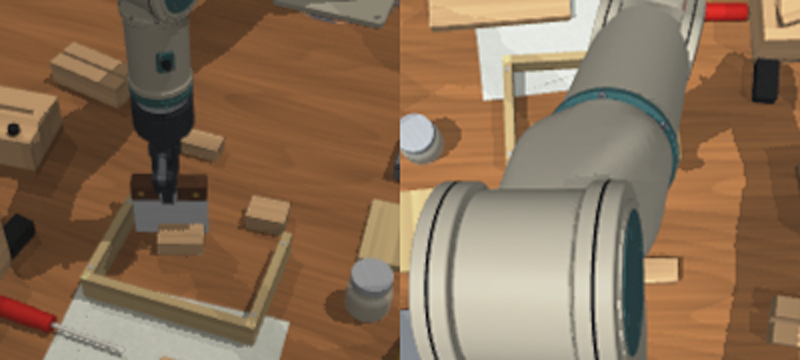

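Offcut A is inside the pen in front of the blade, at scene pixel (249,260), or about (672,-22). The scraper is still upright in the grip. B is next.

```bash
python3 -m crank '[[[0,-0.4,0,0],[0,-0.4,-0.4,0],[0,-0.4,-0.8,0],[0,-0.6,-0.8,0],[0,-0.8,-0.8,0],[0,-0.8,0,0],[0,-0.8,0,0],[0,-0.8,0,0],[0,-0.8,0,0],[0,-0.8,0,0],[0,-0.8,0,0],[0,0,0,0]]]'
python3 - <<'E'
from fit import *
from plan import plan
plan((440,-95,150,1.87),(440,-95,80),(651,-30,80))
for c in('scene','top'):
    d=save(c,'d_'+c); ms=masks(c,'scrap1',d);print([(round(m[0],2),np.round(m[2]),np.round(at(d,m[2],13))[:2]) for m in ms])
E
```

```text
clock: 15.47
eef_pos: [474.7, -115.9, 150.6]
tool_rot: [-3.138, -0.002, 1.916]
force: [-1.4, -0.5, -2.4]
width: 23.2
gripper_force: 60.1
t 15.5 pos [ 474.7 -115.9  150.6] rot [-3.138e+00 -2.000e-03  1.916e+00] q [-0.    0.54  0.27  2.04 -0.24  0.59  0.78] w 23.2 gf 60.1 F [-1.4 -0.5 -2.4]
to (440, -95, 150, 1.87) total [ 1.25 -1.02  0.02] rows 2 each [ 0.627 -0.512  0.012] turn 0.57
to (440, -95, 80) total [0.  0.  2.8] rows 3 each [0.    0.    0.933] turn 0
to (651, -30, 80) total [-0.    8.83  0.  ] rows 9 each [-0.     0.981  0.   ] turn 0
[(0.69, array([203., 272.]), array([492., -69.])), (0.6, array([250., 260.]), array([669., -29.])), (0.56, array([238., 305.]), array([586.,  69.]))]
[(0.66, array([183., 305.]), array([661., -28.])), (0.66, array([212., 271.]), array([581.,  68.])), (0.46, array([244., 321.]), array([492., -64.]))]
```

```bash
python3 -m crank '[[[0.76,-0.4,0,0],[0.75,-0.4,0,0.57],[0,0,0.9,0],[0,0,0.9,0],[0,0,0.6,0],[0,0,0.4,0],[0,0,0,0],[0,0,0,0]]]'
python3 plan.py '(440,-88,80,1.87),(651,-23,80)'
```

```text
clock: 16.33
eef_pos: [448.8, -85.1, 79.6]
tool_rot: [-3.141, -0.0, 1.875]
force: [0.2, -0.5, -2.7]
width: 23.5
gripper_force: 60.2
t 16.3 pos [448.8 -85.1  79.6] rot [-3.141 -0.     1.875] q [-0.    0.64  0.19  2.18 -0.33  0.36  0.76] w 23.5 gf 60.2 F [ 0.2 -0.5 -2.7]
to (440, -88, 80, 1.87) total [-0.   -0.37 -0.02] rows 1 each [-0.004 -0.372 -0.017] turn 0.07
to (651, -23, 80) total [-0.    8.83  0.  ] rows 9 each [-0.     0.981  0.   ] turn 0
```

```bash
python3 -m crank '[[[0,0.3,0,0],[0,0.3,0,0],[0,0.4,0,0],[0,0.4,0,0],[0,0.4,0,0],[0,0.4,0,0],[0,0.4,0,0],[0,0.4,0,0],[0,0.4,0,0],[0,0.4,0,0],[0,0.4,0,0],[0,0.4,0,0]]]'
python3 -m crank '[[[0,0.4,0,0],[0,0.4,0,0],[0,0.4,0,0],[0,0.4,0,0],[0,0.4,0,0],[0,0.4,0,0],[0,0.4,0,0],[0,0.4,0,0],[0,0.4,0,0],[0,0.3,0,0],[0,0,0,0],[0,0,0,0]]]'
python3 - <<'E'
from fit import *
from plan import plan
plan((651,-23,80,1.87))
for c in('scene','top'):
    d=save(c,'e_'+c); ms=masks(c,'scrap1',d);print([(round(m[0],2),np.round(m[2]),np.round(at(d,m[2],13))[:2]) for m in ms])
E
```

```text
clock: 17.33
eef_pos: [558.8, -50.6, 79.7]
tool_rot: [-3.141, -0.0, 1.875]
force: [-1.3, -0.1, -2.7]
width: 22.9
gripper_force: 60.4
clock: 18.33
eef_pos: [651.1, -21.5, 79.5]
tool_rot: [-3.141, -0.0, 1.875]
force: [-0.0, 0.1, -1.9]
width: 23.1
gripper_force: 60.3
t 18.3 pos [651.1 -21.5  79.5] rot [-3.141 -0.     1.875] q [-0.17  0.83  0.28  1.64 -0.31  0.72  0.56] w 23.1 gf 60.3 F [-0.   0.1 -1.9]
to (651, -23, 80, 1.87) total [-0.06 -0.02 -0.02] rows 1 each [-0.056 -0.021 -0.022] turn 0.06
[(0.96, array([262., 259.]), array([711., -14.])), (0.61, array([238., 304.]), array([589.,  67.])), (0.49, array([248., 267.]), array([657., -14.]))]
[]
```

```bash
python3 -m crank '[[[0,-0.5,0,0],[0,-0.8,-0.6,0],[0,-0.8,-0.9,0],[0,-0.8,-0.9,0],[0,-0.8,-0.4,0],[0,0,0,1],[0,0,0,1],[0,0,0,1],[0,0,0,1],[0,0,0,1],[0,0,0,1],[0,0,0,0.3]]]'
python3 plan.py '(530,64,150,1.37),(530,64,80),(651,40,80)'
```

```text
clock: 19.53
eef_pos: [562.4, -49.5, 150.0]
tool_rot: [-3.142, 0.0, 1.367]
force: [0.1, -0.2, -2.1]
width: 23.1
gripper_force: 60.3
t 19.5 pos [562.4 -49.5 150. ] rot [-3.142  0.     1.367] q [-0.25  0.65  0.45  1.85 -0.41  0.73  0.23] w 23.1 gf 60.3 F [ 0.1 -0.2 -2.1]
to (530, 64, 150, 1.37) total [ 4.19 -2.19 -0.  ] rows 5 each [ 0.837 -0.438 -0.   ] turn -0.03
to (530, 64, 80) total [0.  0.  2.8] rows 3 each [0.    0.    0.933] turn 0
to (651, 40, 80) total [0.02 4.93 0.  ] rows 5 each [0.005 0.987 0.   ] turn 0
```

```bash
python3 -m crank '[[[0.84,-0.44,0,0],[0.84,-0.44,0,0],[0.84,-0.44,0,0],[0.84,-0.44,0,0],[0.84,-0.44,0,0],[0,0,0,0],[0,0,0.9,0],[0,0,0.9,0],[0,0,0.6,0],[0,0,0.4,0],[0,0,0,0]]]'
python3 - <<'E'
from fit import *
from plan import plan
plan((651,40,80))
for c in('scene',):
    d=save(c,'f_'+c); ms=masks(c,'scrap1',d);print([(round(m[0],2),np.round(m[2]),np.round(at(d,m[2],13))[:2]) for m in ms])
E
python3 -m crank '[[[0,0.3,0,0],[0,0.3,0,0],[0,0.4,0,0],[0,0.4,0,0],[0,0.4,0,0],[0,0.4,0,0],[0,0.4,0,0],[0,0.4,0,0],[0,0.4,0,0],[0,0.4,0,0],[0,0.4,0,0],[0,0.4,0,0]]]'
```

```text
clock: 20.45
eef_pos: [528.4, 64.1, 78.2]
tool_rot: [-3.138, 0.001, 1.371]
force: [-0.1, -0.3, -2.6]
width: 23.2
gripper_force: 60.3
t 20.4 pos [528.4  64.1  78.2] rot [-3.138e+00  1.000e-03  1.371e+00] q [-0.42  0.73  0.38  1.98 -0.5   0.53  0.12] w 23.2 gf 60.3 F [-0.1 -0.3 -2.6]
to (651, 40, 80) total [ 0.03  5.   -0.07] rows 5 each [ 0.006  0.999 -0.015] turn 0
[(0.75, array([238., 304.]), array([589.,  69.])), (0.61, array([261., 258.]), array([709., -18.])), (0.56, array([250., 266.]), array([666., -13.]))]
clock: 21.55
eef_pos: [643.9, 41.4, 80.7]
tool_rot: [3.14, -0.0, 1.371]
force: [-1.0, 0.5, -2.1]
width: 23.1
gripper_force: 60.3
```

```bash
python3 -m crank '[[[0,0.3,0,0],[0,0,0,0],[0,-0.5,0,0],[0,-0.6,-0.6,0],[0,-0.7,-0.9,0],[0,-0.8,-0.9,0],[0,-0.8,-0.6,0],[-0.8,-0.8,0,0],[-0.8,-0.8,0,0],[-0.8,-0.8,0,0],[-0.8,0,0,0],[-0.8,0,0,0]]]'
python3 - <<'E'
from fit import *
from plan import plan
plan((576.5,-359.6,190,1.5708+.125))
for c in('scene','top'):
    d=save(c,'g_'+c); ms=masks(c,'scrap1',d);print([(round(m[0],2),np.round(m[2]),np.round(at(d,m[2],13))[:2]) for m in ms])
a=cv2.imread('pics/g_scene.png')[130:310,170:370];b=cv2.imread('pics/g_top.png')[110:290,200:400]
cv2.imwrite('pics/gc.png',cv2.resize(np.hstack([a,b]),None,fx=2,fy=2,interpolation=cv2.INTER_CUBIC))
E
```

```text
clock: 22.55
eef_pos: [486.3, -29.3, 155.4]
tool_rot: [-3.141, -0.001, 1.371]
force: [1.1, -0.3, -3.1]
width: 23.1
gripper_force: 60.2
t 22.6 pos [486.3 -29.3 155.4] rot [-3.141e+00 -1.000e-03  1.371e+00] q [-0.31  0.55  0.46  2.05 -0.41  0.63  0.23] w 23.1 gf 60.2 F [ 1.1 -0.3 -3.1]
to (576.5, -359.6, 190, 1.6958) total [-12.23   6.15  -1.38] rows 13 each [-0.941  0.473 -0.106] turn -4.05
[(0.75, array([259., 286.]), array([675.,  47.])), (0.69, array([275., 248.]), array([759., -26.])), (0.61, array([262., 257.]), array([712., -21.])), (0.53, array([247., 261.]), array([661., -30.]))]
[(0.77, array([167., 303.]), array([707., -23.])), (0.71, array([179., 278.]), array([673.,  46.])), (0.45, array([177., 297.]), array([679.,  -6.]))]
```

View pics/gc.png

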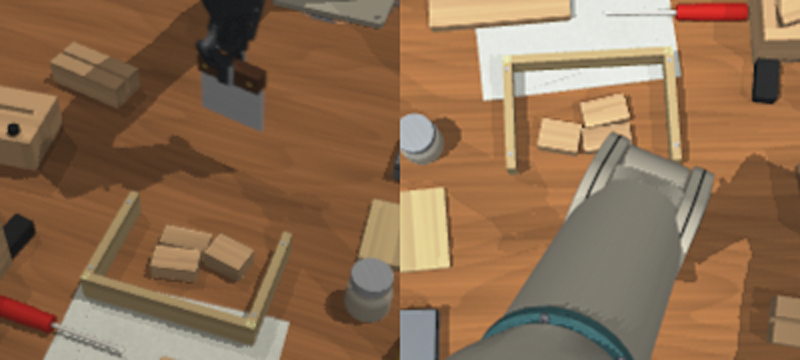

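All three offcuts are well inside the pen, at top-view pixels (167,303), (177,299) and (179,278). Next I'll locate the slot precisely and hover the scraper above it.

```bash
python3 -m crank '[[[0,0,-0.8,0],[-0.94,0.47,-0.8,0],[-0.94,0.47,0,0],[-0.94,0.47,0,0],[-0.94,0.47,0,0],[-0.94,0.47,0,0],[-0.94,0.47,0,0],[-0.94,0.47,0,0],[-0.94,0.47,0,0],[-0.94,0.47,0,0],[-0.94,0.47,0,0],[-0.94,0.47,0,0]]]'
python3 -m crank '[[[-0.94,0.47,0,0],[-0.94,0.47,0,0],[0,0,0,-1],[0,0,0,-1],[0,0,0,-1],[0,0,0,-1],[0,0,0,0],[0,0,0,0]]]'
cat > slot.py <<'E'
from fit import *
from plan import plan
# dark slot in images taken before (arm away)
for f,c in(('top0','top'),('scene0','scene')):
    g=cv2.imread(f'pics/{f}.png'); d=ctrl.get_image(c)
    r0,c0=np.round(proj(d,(576.5,-359.6,70))).astype(int)
    sub=cv2.cvtColor(g,cv2.COLOR_BGR2GRAY)[r0-12:r0+13,c0-32:c0+33]
    m=(sub<np.median(sub)*.62).astype('uint8'); n,l,s,ce=cv2.connectedComponentsWithStats(m)
    for i in range(1,n):
        if s[i][4]>15:
            ys,xs=np.nonzero(l==i); P=np.array([at(d,(y+r0-12,x+c0-32),70)[:2] for y,x in zip(ys,xs)],np.float32)
            print(c,'slot cand',np.round(P.mean(0),1),[np.round(v,1) for v in cv2.minAreaRect(P)],s[i][4])
E
python3 slot.py; python3 plan.py '(576.5,-359.6,192,1.6958)'
```

```text
clock: 23.75
eef_pos: [564.2, -307.8, 194.5]
tool_rot: [-3.141, -0.001, 1.373]
force: [1.2, 0.1, -2.2]
width: 23.2
gripper_force: 60.4
clock: 24.42
eef_pos: [577.4, -357.8, 194.5]
tool_rot: [3.142, -0.001, 1.69]
force: [0.9, 0.8, -2.0]
width: 23.1
gripper_force: 60.3
top slot cand [ 569.1 -279.7] [array([ 577., -282.]), array([10.1, 60.2]), np.float64(85.8)] 72
top slot cand [ 600.6 -437.5] [array([ 599.6, -437.4]), array([10.6, 13.2]), np.float64(88.6)] 25
top slot cand [ 575.6 -359.6] [array([ 575.6, -359.6]), array([  6.3, 101.8]), np.float64(6.5)] 100
scene slot cand [ 584.1 -449.6] [array([ 596.4, -444.3]), array([84. , 42.3]), np.float64(21.1)] 160
scene slot cand [ 503.8 -306.1] [array([ 502.1, -307.8]), array([37.4, 15.5]), np.float64(85.8)] 31
scene slot cand [ 567.1 -277.9] [array([ 567.5, -279.1]), array([43., 10.]), np.float64(9.8)] 22
scene slot cand [ 622.  -405.1] [array([ 621.3, -405. ]), array([27.4, 14.2]), np.float64(33.4)] 35
scene slot cand [ 617.4 -359.7] [array([ 617.9, -360.1]), array([26.2, 14.2]), np.float64(31.9)] 33
scene slot cand [ 608.1 -316.6] [array([ 607.8, -316.5]), array([12.5, 16.5]), np.float64(21.1)] 23
t 24.5 pos [ 577.1 -358.2  194.6] rot [-3.141 -0.     1.69 ] q [ 0.31  0.74  0.37  1.47 -0.3   0.99  0.88] w 23.2 gf 60.3 F [-0.   0.7 -2.8]
to (576.5, -359.6, 192, 1.6958) total [-0.05 -0.03  0.1 ] rows 1 each [-0.051 -0.031  0.105] turn -0.08
```

Run:
```python
from fit import *
M['scraper']=[B(-12,12,-50,50,75,105),B(-2.5,2.5,-50,50,0,75)]
D={};Ms={}
for c in('scene','top'):
    d=save(c,'h_'+c); D[c]=d
    for n in('scraper','block'):
        for m in masks(c,n,d)[:2]:
            print(c,n,round(m[0],2),np.round(m[2]),np.round(proj(d,(577,-358,160))), fit(n,[(d,m[1])],(577,-358,.12),118 if n=='scraper' else 0) )
a=cv2.imread('pics/h_scene.png')[100:240,110:260];b=cv2.imread('pics/h_top.png')[140:280,360:510]
cv2.imwrite('pics/hc.png',cv2.resize(np.hstack([a,b]),None,fx=2.6,fy=2.6,interpolation=cv2.INTER_CUBIC))
```

```text
scene scraper 0.67 [158. 166.] [159. 164.] (array([ 5.76645e+02, -3.56574e+02,  2.90000e-02]), np.float64(0.735))
scene scraper 0.31 [276. 250.] [159. 164.] (array([ 5.77e+02, -3.58e+02,  1.20e-01]), np.float64(0.0))
scene block 0.89 [193. 170.] [159. 164.] (array([ 5.73421e+02, -3.59392e+02,  5.70000e-02]), np.float64(0.92))
top scraper 0.55 [196. 447.] [198. 448.] (array([ 5.75559e+02, -3.37477e+02,  4.03000e-01]), np.float64(0.499))
top block 0.94 [211. 424.] [198. 448.] (array([ 5.74409e+02, -3.45775e+02,  1.58000e-01]), np.float64(0.691))
top block 0.46 [227. 211.] [198. 448.] (array([ 5.77e+02, -3.58e+02,  1.20e-01]), np.float64(0.0))
```

View pics/hc.png

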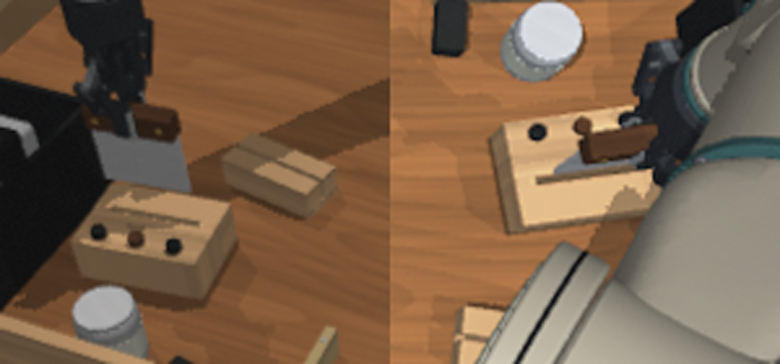

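Run:
```python
from h import *
s=st(); p=np.array(s['eef_pos']); a=s['tool_rot'][2]-np.pi/2
for c in('scene','top'):
    d=ctrl.get_image(c)
    for k in(50,-50): print(c,k,np.round(proj(d,(p[0]-k*np.sin(a),p[1]+k*np.cos(a),p[2]-76.4)),1))
# refined corners of blade edge
g=cv2.imread('pics/h_scene.png')[160:182,140:195]; cv2.imwrite('pics/x.png',cv2.resize(g,None,fx=12,fy=12,interpolation=cv2.INTER_NEAREST))
```

```text
t 24.82 pos [ 576.8 -358.8  194.8] rot [-3.141  0.     1.69 ] w 23.0 q [ 0.31  0.74  0.37  1.47 -0.3   0.99  0.88]
scene 50 [173.5 182.5]
scene -50 [167.8 150.2]
top 50 [204.9 422.5]
top -50 [199.1 462.9]
```

View pics/x.png

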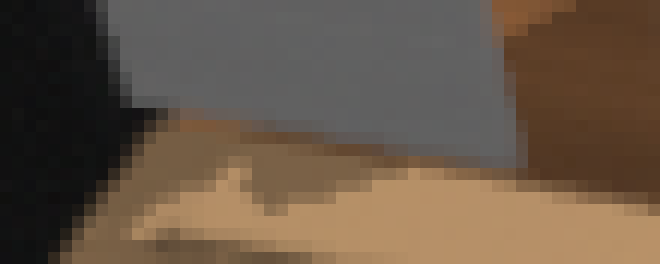

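The blade's corners sit at scene pixels (174,183.5) and (169,151), within about 1 px of prediction. The scraper is therefore true in the grip, and I can insert it.

```bash
python3 -m crank '[[[-0.03,-0.03,0.8,0],[0,0,0.6,0],[0,0,0.3,0],[0,0,0,0]]]'
python3 -m crank '[[[0,0,0.12,0],[0,0,0.12,0],[0,0,0.12,0],[0,0,0.12,0],[0,0,0,0]]]'; python3 plan.py '(576.2,-359.6,91.5,1.69)'
```

```text
clock: 25.25
eef_pos: [574.9, -358.8, 150.2]
tool_rot: [-3.138, -0.003, 1.69]
force: [0.1, 0.5, -2.1]
width: 23.0
gripper_force: 60.3
clock: 25.67
eef_pos: [575.9, -359.6, 140.0]
tool_rot: [-3.141, -0.0, 1.691]
force: [0.7, -0.8, -2.5]
width: 22.9
gripper_force: 60.3
t 25.7 pos [ 575.9 -359.6  140. ] rot [-3.141 -0.     1.691] q [ 0.32  0.79  0.35  1.52 -0.32  0.89  0.9 ] w 22.9 gf 60.3 F [ 0.7 -0.8 -2.5]
to (576.2, -359.6, 91.5, 1.69) total [-0.    0.01  1.94] rows 2 each [-0.001  0.006  0.969] turn 0.01
```

Edge at about 64 mm and no contact force, so it is in the slot. Continuing down.

```bash
python3 -m crank '[[[0,0,0.2,0],[0,0,0.2,0],[0,0,0.2,0],[0,0,0.2,0],[0,0,0.2,0],[0,0,0.2,0],[0,0,0.2,0],[0,0,0.2,0],[0,0,0.15,0],[0,0,0.1,0],[0,0,0.05,0],[0,0,0,0]]]'
```

```text
clock: 26.67
eef_pos: [576.0, -359.7, 92.5]
tool_rot: [-3.141, -0.0, 1.691]
force: [0.4, -0.6, -2.7]
width: 22.9
gripper_force: 60.3
```

```bash
python3 -m crank '[[[0,0,0.04,0],[0,0,0,0]]]'
python3 -m crank '[[[0,0,0,0],[0,0,0,0],[0,0,0,0],[0,0,0,0],[0,0,0,0],[0,0,0,0],[0,0,0,0],[0,0,0,0]]]' -1
python3 -m crank '[[[0,0,-0.6,0],[0,0,-0.8,0],[0,0,-0.9,0],[0,0,-0.9,0],[0,0,-0.9,0],[0,0,-0.9,0],[0,0,0,0]]]'
python3 plan.py '(480,-100,220,1.69),(480,140,220,3.1416),(398.5,235.5,150)'
```

```text
clock: 26.83
eef_pos: [576.2, -360.0, 92.0]
tool_rot: [3.141, 0.0, 1.691]
force: [-0.1, -0.4, -2.5]
width: 22.9
gripper_force: 60.4
clock: 27.5
eef_pos: [576.1, -359.7, 91.8]
tool_rot: [-3.142, -0.0, 1.691]
force: [0.4, 0.1, 0.7]
width: 85.4
gripper_force: 0.0
clock: 28.08
eef_pos: [578.2, -361.8, 222.0]
tool_rot: [3.135, 0.006, 1.691]
force: [2.2, -1.2, 0.8]
width: 85.4
gripper_force: 0.0
t 28.1 pos [ 578.2 -361.8  222. ] rot [3.135 0.006 1.691] q [ 0.31  0.71  0.38  1.44 -0.29  1.03  0.87] w 85.4 gf 0.0 F [ 2.2 -1.2  0.8]
to (480, -100, 220, 1.69) total [10.86 -2.65  0.08] rows 11 each [ 0.988 -0.241  0.007] turn 0.01
to (480, 140, 220, 3.1416) total [9.53 1.14 0.  ] rows 10 each [0.953 0.114 0.   ] turn -18.14
to (398.5, 235.5, 150) total [3.26 3.82 2.8 ] rows 4 each [0.815 0.955 0.7  ] turn 0
```

```bash
python3 -m crank '[[[0.98,-0.24,0,0],[0.98,-0.24,0,0],[0.98,-0.24,0,0],[0.98,-0.24,0,0],[0.98,-0.24,0,0],[0.98,-0.24,0,0],[0.98,-0.24,0,0],[0.98,-0.24,0,0],[0.98,-0.24,0,0],[0.98,-0.24,0,0],[0.98,-0.24,0,0],[0,0,0,-1]]]'
python3 -m crank '[[[0,0,0,-1],[0,0,0,-1],[0,0,0,-1],[0,0,0,-1],[0,0,0,-1],[0,0,0,-1],[0,0,0,-1],[0,0,0,-1],[0,0,0,-1],[0,0,0,-1],[0,0,0,-1],[0,0,0,-1]]]'
python3 -m crank '[[[0,0,0,-1],[0,0,0,-1],[0,0,0,-1],[0,0,0,-1],[0,0,0,-1],[0,0,0,0]]]'
python3 - <<'E'
from fit import *
from plan import plan
D={c:save(c,'i_'+c) for c in('top','scene')}
for k,l in {'stand':[(552,236,.08)],'case1':[(398,235,.02),(565,397,-.1),(421,393,.2)]}.items():
    ms={c:masks(c,k,D[c]) for c in D}
    for p in l:
        o=[(D[c],m) for c in D if (m:=pick(ms[c],D[c],(p[0],p[1],15))) is not None]
        print(k,p,len(o),fit(k.strip('1'),o,p) if o else None)
a=cv2.imread('pics/i_scene.png')[100:310,110:380]; cv2.imwrite('pics/ic.png',cv2.resize(a,None,fx=2.2,fy=2.2))
plan((400,235.5,150,3.16),(400,235.5,5))
E
```

```text
clock: 29.08
eef_pos: [476.1, -94.4, 216.0]
tool_rot: [-3.139, -0.005, 1.777]
force: [-0.5, 0.1, 0.2]
width: 85.4
gripper_force: 0.0
clock: 30.08
eef_pos: [478.2, -100.1, 216.6]
tool_rot: [-3.142, -0.0, 2.734]
force: [0.4, -0.1, 0.4]
width: 85.2
gripper_force: 0.0
clock: 30.58
eef_pos: [478.2, -100.1, 216.6]
tool_rot: [3.141, -0.0, 3.132]
force: [-0.8, -0.4, 0.6]
width: 85.4
gripper_force: 0.0
stand (552, 236, 0.08) 2 (array([5.52932e+02, 2.35539e+02, 9.40000e-02]), np.float64(0.87))
case1 (398, 235, 0.02) 2 (array([3.98312e+02, 2.35393e+02, 2.10000e-02]), np.float64(0.847))
case1 (565, 397, -0.1) 2 (array([ 5.65429e+02,  3.96739e+02, -9.60000e-02]), np.float64(0.887))
case1 (421, 393, 0.2) 2 (array([4.20919e+02, 3.93636e+02, 1.73000e-01]), np.float64(0.852))
t 30.9 pos [ 478.3 -100.1  216.7] rot [-3.142 -0.     3.13 ] q [ 0.14  0.42  0.01  1.97 -0.    0.75  1.71] w 85.3 gf 0.0 F [ 0.   0.1 -0.2]
to (400, 235.5, 150, 3.16) total [ 3.29 13.38  2.67] rows 14 each [0.235 0.956 0.191] turn -0.38
to (400, 235.5, 5) total [-0.   0.   5.8] rows 6 each [-0.     0.     0.967] turn 0
```

View pics/ic.png

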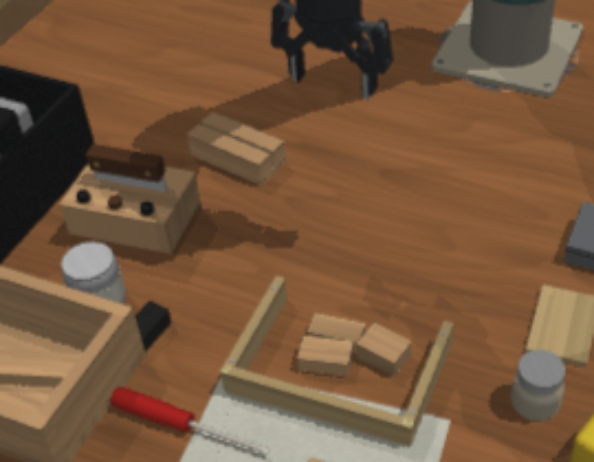

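The scraper is home in the slot and all the offcuts are in the pen. Now the cases.

```bash
python3 -m crank '[[[0,0.96,0.1,0],[0,0.96,0.1,0],[0,0.96,0.1,0],[0,0.96,0.1,0],[0,0.96,0.2,0],[0,0.96,0.2,0],[0.3,0.96,0.2,0],[0.4,0.96,0.2,0],[0.4,0.96,0.2,0],[0.4,0.96,0.2,0],[0.4,0.96,0.2,0],[0.4,0.96,0.2,0]]]'
python3 -m crank '[[[0.5,0.94,0.3,0],[0.5,0.94,0.3,0],[0,0,0,-0.4],[0,0,0,0]]]'
python3 plan.py '(399,235.5,5,3.17)'
```

```text
clock: 31.88
eef_pos: [423.5, 189.7, 166.6]
tool_rot: [3.142, 0.0, 3.13]
force: [1.6, -0.4, -0.8]
width: 85.2
gripper_force: 0.0
clock: 32.22
eef_pos: [398.5, 237.3, 151.5]
tool_rot: [-3.142, -0.001, -3.116]
force: [-0.0, -0.7, -0.4]
width: 85.4
gripper_force: 0.0
t 32.2 pos [398.5 237.3 151.5] rot [-3.142e+00 -1.000e-03 -3.116e+00] q [-0.59  0.49 -0.01  2.1   0.    0.55  0.99] w 85.4 gf 0.0 F [-0.  -0.7 -0.4]
to (399, 235.5, 5, 3.17) total [-0.02 -0.07  5.86] rows 6 each [-0.003 -0.012  0.976] turn -0.03
```

```bash
python3 -m crank '[[[-0.02,-0.07,0.8,0],[0,0,0.8,0],[0,0,0.8,0],[0,0,0.8,0],[0,0,0.8,0],[0,0,0.8,0],[0,0,0.6,0],[0,0,0.4,0],[0,0,0,0],[0,0,0,0]]]'
python3 -m crank '[[[0,0,0,0],[0,0,0,0],[0,0,0,0],[0,0,0,0],[0,0,0,0],[0,0,0,0],[0,0,0,0]]]' 1
python3 -m crank '[[[0,0,-0.4,0],[0,0,-0.6,0],[0,0,-0.6,0],[0,0,-0.6,0],[0,0,0,0],[0,0,0,0]]]'
python3 - <<'E'
from plan import *
from fit import *
plan((552.3,236.1,60,3.1416+.085),(552.3,236.1,15))
D={c:save(c,'j_'+c) for c in('top','scene')}
P=np.array(ctrl.read_state()['eef_pos']);print([fit('case',[(D[c],m)],(P[0],P[1],.03),P[2]-5) for c in D if (m:=pick(masks(c,'case1',D[c]),D[c],(P[0],P[1],P[2]+10))) is not None])
E
```

```text
clock: 33.05
eef_pos: [398.8, 230.4, 17.1]
tool_rot: [-3.134, -0.007, -3.122]
force: [0.3, -0.2, 0.9]
width: 85.2
gripper_force: 0.0
clock: 33.63
eef_pos: [399.0, 232.5, 18.3]
tool_rot: [-3.136, -0.004, -3.12]
force: [-0.9, 0.4, 7.1]
width: 53.6
gripper_force: 63.1
clock: 34.13
eef_pos: [398.9, 232.2, 72.7]
tool_rot: [-3.135, -0.005, -3.12]
force: [0.2, -0.3, -2.9]
width: 53.9
gripper_force: 64.6
t 34.1 pos [398.9 232.2  72.7] rot [-3.135 -0.005 -3.12 ] q [-0.45  0.65 -0.2   2.15  0.34  0.37  0.66] w 53.9 gf 64.6 F [ 0.2 -0.3 -2.9]
to (552.3, 236.1, 60, 3.2266) total [-6.14  0.03  0.51] rows 7 each [-0.877  0.004  0.073] turn -0.8
to (552.3, 236.1, 15) total [-0.   0.   1.8] rows 2 each [-0.   0.   0.9] turn 0
[(array([3.98373e+02, 2.22367e+02, 2.80000e-02]), np.float64(0.37)), (array([4.09061e+02, 2.32364e+02, 7.60000e-02]), np.float64(0.848))]
```

```bash
python3 -m crank '[[[-0.88,0,0,0],[-0.88,0,0,0],[-0.88,0,0,0],[-0.88,0,0,0],[-0.88,0,0,0],[-0.88,0,0,0],[-0.88,0,0,0],[0,0,0,-0.8],[0,0,0,0],[0,0,0,0]]]'
cat > held.py <<'E'
from plan import *
from fit import *
import sys
off=float(sys.argv[1]); D={c:save(c,'held_'+c) for c in('top','scene')}
s=ctrl.read_state();P=np.array(s['eef_pos']);plan((552.3,236.1,P[2],3.2266))
o=[(D[c],m) for c in D if (m:=pick(masks(c,'case1',D[c]),D[c],(P[0],P[1],P[2]-off+15))) is not None]
for q in o: print(fit('case',[q],(P[0],P[1],.08),P[2]-off))
E
python3 held.py 17.7
```

```text
clock: 35.17
eef_pos: [551.1, 234.9, 69.9]
tool_rot: [-3.134, -0.01, -3.057]
force: [-0.1, 0.3, -2.3]
width: 53.6
gripper_force: 64.5
t 35.3 pos [550.9 235.3  70.5] rot [-3.134 -0.009 -3.056] q [-0.28  0.78 -0.29  1.78  0.35  0.64  0.89] w 53.4 gf 64.5 F [ 0.3  0.4 -2.1]
to (552.3, 236.1, np.float64(70.50535622583048), 3.2266) total [-0.06  0.03 -0.  ] rows 1 each [-0.057  0.029 -0.   ] turn 0.0
(array([5.48859e+02, 2.35503e+02, 9.20000e-02]), np.float64(0.781))
```

```bash
python3 -m crank '[[[-0.1,0.02,0.5,0],[0,0,0.5,0],[0,0,0.3,0],[0,0,0.2,0],[0,0,0.1,0],[0,0,0,0],[0,0,0,0]]]'
python3 -m crank '[[[0,0,0.06,0],[0,0,0.06,0],[0,0,0,0]]]'
```

```text
clock: 35.95
eef_pos: [554.6, 235.8, 31.1]
tool_rot: [-3.135, -0.007, -3.056]
force: [0.6, -0.9, -2.1]
width: 53.3
gripper_force: 64.5
clock: 36.2
eef_pos: [555.0, 235.9, 28.5]
tool_rot: [-3.135, -0.006, -3.056]
force: [-0.2, -0.1, -2.3]
width: 53.6
gripper_force: 64.5
```

```bash
python3 -m crank '[[[0.06,0,0.04,0],[0,0,0.04,0],[0,0,0,0]]]'; python3 -m crank '[[[0,0,0.04,0],[0,0,0,0]]]'
```

```text
clock: 36.45
eef_pos: [555.0, 235.9, 28.4]
tool_rot: [-3.135, -0.002, -3.057]
force: [0.2, -1.3, 9.3]
width: 53.3
gripper_force: 65.8
clock: 36.62
eef_pos: [555.0, 235.9, 28.3]
tool_rot: [-3.135, -0.002, -3.057]
force: [-2.3, -2.7, 16.8]
width: 53.4
gripper_force: 66.7
```

```bash
python3 -m crank '[[[0,0,0,0],[0,0,0,0],[0,0,0,0],[0,0,0,0],[0,0,0,0],[0,0,0,0]]]' -1
python3 -m crank '[[[0,0,-0.7,0],[0,0,-0.9,0],[0,0,-0.9,0],[0,0,-0.9,0],[0,0,-0.9,0],[0,0,0,0]]]'
python3 plan.py '(565.5,397,140,3.1416-.1),(565.5,397,18)'
```

```text
clock: 37.12
eef_pos: [552.9, 235.5, 24.9]
tool_rot: [-3.135, -0.007, -3.056]
force: [0.4, -0.2, -0.4]
width: 85.2
gripper_force: 0.0
clock: 37.62
eef_pos: [556.3, 237.9, 136.9]
tool_rot: [-3.138, 0.001, -3.056]
force: [0.7, 1.1, -0.2]
width: 85.2
gripper_force: 0.0
t 37.6 pos [556.3 237.9 136.9] rot [-3.138e+00  1.000e-03 -3.056e+00] q [-0.25  0.7  -0.33  1.73  0.31  0.77  0.93] w 85.2 gf 0.0 F [ 0.7  1.1 -0.2]
to (565.5, 397, 140, 3.0416) total [-0.91  6.31 -0.12] rows 7 each [-0.13   0.901 -0.017] turn 2.32
to (565.5, 397, 18) total [0.   0.   4.88] rows 5 each [0.    0.    0.976] turn 0
```

```bash
python3 -m crank '[[[-0.13,0.9,0,0],[-0.13,0.9,0,0],[-0.13,0.9,0,0],[-0.13,0.9,0,0],[-0.13,0.9,0,0],[-0.13,0.9,0,0],[-0.13,0.9,0,0],[0,0,0,1],[0,0,0,1],[0,0,0,0.3],[0,0,0,0]]]'
python3 - <<'E'
from fit import *
from plan import plan
D={c:save(c,'k_'+c) for c in('top','scene')}
ms={c:masks(c,'case1',D[c]) for c in D}
for p,dz in (((553,236,.085),10),((565.5,397,-.1),0),((421,393.5,.18),0)):
    o=[(D[c],m) for c in D if (m:=pick(ms[c],D[c],(p[0],p[1],dz+15))) is not None]
    print(p,len(o),fit('case',o,p,dz) if o else None,[fit('case',[q],p,dz)[0].tolist() for q in o])
plan((565.5,397,12,3.0416))
E
```

```text
clock: 38.53
eef_pos: [562.6, 394.8, 130.7]
tool_rot: [-3.132, -0.006, 3.044]
force: [0.4, -0.6, -0.6]
width: 85.5
gripper_force: 0.0
(553, 236, 0.085) 2 (array([5.54622e+02, 2.36082e+02, 8.20000e-02]), np.float64(0.9)) [[554.212, 235.353, 0.066], [553.627, 236.66, 0.076]]
(565.5, 397, -0.1) 2 (array([ 5.63720e+02,  3.98105e+02, -1.19000e-01]), np.float64(0.729)) [[564.557, 394.686, -0.151], [563.211, 398.166, -0.11]]
(421, 393.5, 0.18) 2 (array([4.24084e+02, 3.94400e+02, 1.58000e-01]), np.float64(0.537)) [[447.363, 383.986, -0.121], [420.703, 394.279, 0.166]]
t 38.7 pos [563.1 394.8 131.4] rot [-3.134 -0.005  3.044] q [-0.51  0.81 -0.26  1.47  0.24  0.9   0.62] w 85.4 gf 0.0 F [-0.1  0.5  0.4]
to (565.5, 397, 12, 3.0416) total [-0.09  0.1   4.77] rows 5 each [-0.018  0.02   0.955] turn 0.03
```

```bash
python3 -m crank '[[[-0.09,0.1,0.8,0],[0,0,0.8,0],[0,0,0.8,0],[0,0,0.8,0],[0,0,0.8,0],[0,0,0.5,0],[0,0,0.27,0],[0,0,0,0],[0,0,0,0]]]'
python3 -m crank '[[[0,0,0,0],[0,0,0,0],[0,0,0,0],[0,0,0,0],[0,0,0,0],[0,0,0,0],[0,0,0,0]]]' 1
python3 -m crank '[[[0,0,-0.4,0],[0,0,-0.7,0],[0,0,-0.9,0],[0,0,-0.9,0],[0,0,-0.5,0],[0,0,0,0],[0,0,0,0]]]'
python3 plan.py '(553.3,236.1,95,3.2266)'
```

```text
clock: 39.48
eef_pos: [565.1, 396.8, 12.7]
tool_rot: [-3.134, -0.005, 3.043]
force: [-0.5, -0.7, 0.1]
width: 85.7
gripper_force: 0.0
clock: 40.07
eef_pos: [565.6, 397.4, 13.9]
tool_rot: [-3.136, -0.003, 3.043]
force: [-0.9, -0.4, 6.2]
width: 53.4
gripper_force: 65.7
clock: 40.65
eef_pos: [565.4, 397.1, 97.6]
tool_rot: [-3.134, -0.004, 3.043]
force: [-0.7, 1.1, -1.4]
width: 53.2
gripper_force: 64.9
t 40.6 pos [565.4 397.1  97.6] rot [-3.134 -0.004  3.043] q [-0.52  0.85 -0.25  1.49  0.26  0.85  0.61] w 53.2 gf 64.9 F [-0.7  1.1 -1.4]
to (553.3, 236.1, 95, 3.2266) total [-0.15 -6.46  0.11] rows 7 each [-0.022 -0.923  0.015] turn -2.3
```

```bash
python3 -m crank '[[[-0.02,-0.92,0,0],[-0.02,-0.92,0,0],[-0.02,-0.92,0,0],[-0.02,-0.92,0,0],[-0.02,-0.92,0,0],[-0.02,-0.92,0,0],[-0.02,-0.92,0,0],[0,0,0,-1],[0,0,0,-1],[0,0,0,-0.3],[0,0,0,0],[0,0,0,0]]]'
python3 held.py 13.5
```

```text
clock: 41.65
eef_pos: [552.3, 236.6, 97.5]
tool_rot: [-3.135, -0.008, -3.058]
force: [-0.4, -0.5, -2.0]
width: 53.8
gripper_force: 64.9
t 41.8 pos [552.5 236.8  98. ] rot [-3.135 -0.007 -3.057] q [-0.26  0.75 -0.31  1.76  0.34  0.7   0.9 ] w 53.6 gf 64.9 F [-0.3 -0.1 -1.2]
to (552.3, 236.1, np.float64(97.98318135631747), 3.2266) total [ 0.01 -0.03 -0.  ] rows 1 each [ 0.012 -0.028 -0.   ] turn -0.0
(array([5.49784e+02, 2.36611e+02, 9.50000e-02]), np.float64(0.844))
```

```bash
python3 -m crank '[[[-0.04,-0.02,0.5,0],[0,0,0.5,0],[0,0,0.3,0],[0,0,0.15,0],[0,0,0.05,0],[0,0,0,0],[0,0,0,0]]]'
python3 -m crank '[[[0,0,0.05,0],[0,0,0.05,0],[0,0,0.0,0],[0,0,0,0]]]'
```

```text
clock: 42.43
eef_pos: [553.9, 236.2, 61.1]
tool_rot: [-3.135, -0.006, -3.056]
force: [-0.4, 0.2, -1.9]
width: 53.8
gripper_force: 64.9
clock: 42.77
eef_pos: [553.8, 235.9, 58.6]
tool_rot: [-3.135, -0.006, -3.056]
force: [0.2, -0.5, -1.6]
width: 53.6
gripper_force: 64.9
```

```bash
python3 -m crank '[[[0,0,0.04,0],[0,0,0.04,0],[0,0,0,0]]]'; python3 -m crank '[[[0,0,0.03,0],[0,0,0,0]]]'
```

```text
clock: 43.02
eef_pos: [553.9, 236.0, 57.8]
tool_rot: [-3.135, -0.006, -3.056]
force: [-3.1, -1.1, 7.5]
width: 53.7
gripper_force: 66.0
clock: 43.18
eef_pos: [553.9, 236.0, 57.8]
tool_rot: [-3.134, -0.005, -3.056]
force: [-3.3, -3.1, 14.5]
width: 53.7
gripper_force: 66.7
```

```bash
python3 -m crank '[[[0,0,0,0],[0,0,0,0],[0,0,0,0],[0,0,0,0],[0,0,0,0],[0,0,0,0]]]' -1
python3 -m crank '[[[0,0,-0.7,0],[0,0,-0.9,0],[0,0,-0.9,0],[0,0,-0.9,0],[0,0,-0.3,0],[0,0,0,0],[0,0,0,0]]]'
python3 plan.py '(421,393.7,140,3.1416+.175),(421,393.7,14)'
```

```text
clock: 43.68
eef_pos: [553.6, 235.9, 55.5]
tool_rot: [-3.135, -0.007, -3.056]
force: [0.8, 0.7, -0.2]
width: 85.1
gripper_force: 0.0
clock: 44.27
eef_pos: [554.0, 236.3, 147.8]
tool_rot: [-3.135, -0.007, -3.056]
force: [0.0, 0.2, 0.4]
width: 85.6
gripper_force: 0.0
t 44.3 pos [554.  236.3 147.8] rot [-3.135 -0.007 -3.056] q [-0.24  0.68 -0.34  1.72  0.31  0.8   0.93] w 85.6 gf 0.0 F [0.  0.2 0.4]
to (421, 393.7, 140, 3.3165999999999998) total [4.77 6.73 0.31] rows 7 each [0.681 0.961 0.044] turn -1.12
to (421, 393.7, 14) total [-0.    0.    5.04] rows 6 each [-0.    0.    0.84] turn 0
```

```bash
python3 -m crank '[[[0.68,0.96,0.04,0],[0.68,0.96,0.04,0],[0.68,0.96,0.04,0],[0.68,0.96,0.04,0],[0.68,0.96,0.04,0],[0.68,0.96,0.04,0],[0.68,0.96,0.04,0],[0,0,0,-1],[0,0,0,-0.1],[0,0,0,0],[0,0,0,0]]]'
python3 - <<'E'
from fit import *
from plan import plan
D={c:save(c,'l_'+c) for c in('top','scene')}
ms={c:masks(c,'case1',D[c]) for c in D}
M['two']=bx(90,55,68)
for mod,p,dz in (('two',(554,236,.085),10),('case',(421,393.5,.18),0)):
    o=[(D[c],m) for c in D if (m:=pick(ms[c],D[c],(p[0],p[1],dz+(34 if mod=='two' else 15)))) is not None]
    print(p,len(o),[(fit(mod,[q],p,dz)[0].tolist(),fit(mod,[q],p,dz)[1]) for q in o])
plan((421,393.7,14,3.3166))
E
```

```text
clock: 45.18
eef_pos: [422.0, 391.9, 139.8]
tool_rot: [-3.133, -0.008, -2.972]
force: [-0.7, -0.3, 0.4]
width: 85.2
gripper_force: 0.0
(554, 236, 0.085) 2 [([554.51, 236.558, 0.144], np.float64(0.799)), ([521.484, 233.801, 0.08], np.float64(0.731))]
(421, 393.5, 0.18) 2 [([422.408, 392.155, 0.187], np.float64(0.624)), ([420.121, 393.528, 0.108], np.float64(0.832))]
t 45.4 pos [422.1 392.8 140.7] rot [-3.135 -0.007 -2.971] q [-0.58  0.66 -0.35  1.8   0.31  0.75  0.65] w 85.3 gf 0.0 F [-0.4 -0.1 -0.6]
to (421, 393.7, 14, 3.3166) total [0.04 0.04 5.07] rows 6 each [0.006 0.007 0.845] turn -0.05
```

```bash
python3 -m crank '[[[0.05,0.04,0.8,0],[0,0,0.8,0],[0,0,0.8,0],[0,0,0.8,0],[0,0,0.8,0],[0,0,0.6,0],[0,0,0.45,0],[0,0,0,0],[0,0,0,0]]]'
python3 -m crank '[[[0,0,0,0],[0,0,0,0],[0,0,0,0],[0,0,0,0],[0,0,0,0],[0,0,0,0],[0,0,0,0]]]' 1
python3 -m crank '[[[0,0,-0.4,0],[0,0,-0.7,0],[0,0,-0.9,0],[0,0,-0.9,0],[0,0,-0.9,0],[0,0,-0.9,0],[0,0,0,0],[0,0,0,0]]]'
python3 plan.py '(553,236.1,131,3.2266)'
```

```text
clock: 46.13
eef_pos: [419.2, 393.4, 14.5]
tool_rot: [-3.135, -0.008, -2.969]
force: [-0.0, 0.2, -0.6]
width: 85.6
gripper_force: 0.0
clock: 46.72
eef_pos: [419.8, 394.1, 16.2]
tool_rot: [-3.136, -0.005, -2.968]
force: [-0.6, -0.5, 4.7]
width: 53.7
gripper_force: 63.2
clock: 47.38
eef_pos: [420.5, 395.0, 133.9]
tool_rot: [-3.137, -0.004, -2.968]
force: [-0.7, 0.1, -1.6]
width: 53.3
gripper_force: 63.6
t 47.4 pos [420.5 395.  133.9] rot [-3.137 -0.004 -2.968] q [-0.58  0.67 -0.34  1.81  0.32  0.73  0.64] w 53.3 gf 63.6 F [-0.7  0.1 -1.6]
to (553, 236.1, 131, 3.2266) total [-4.12 -7.18  0.12] rows 8 each [-0.516 -0.897  0.015] turn 1.1
```

```bash
python3 -m crank '[[[-0.51,-0.9,0,0],[-0.51,-0.9,0,0],[-0.51,-0.9,0,0],[-0.51,-0.9,0,0],[-0.51,-0.9,0,0],[-0.51,-0.9,0,0],[-0.51,-0.9,0,0],[-0.51,-0.9,0,0],[0,0,0,1],[0,0,0,0.1],[0,0,0,0],[0,0,0,0]]]'
python3 held.py 15.8
python3 - <<'E'
from h import *
a=cv2.imread('pics/held_scene.png')[150:310,280:460];b=cv2.imread('pics/held_top.png')[130:290,150:330]
cv2.imwrite('pics/mc.png',cv2.resize(np.hstack([a,b]),None,fx=2.2,fy=2.2,interpolation=cv2.INTER_CUBIC))
E
```

```text
clock: 48.38
eef_pos: [549.9, 236.0, 131.9]
tool_rot: [-3.135, -0.008, -3.052]
force: [-0.7, -0.1, -1.4]
width: 53.4
gripper_force: 63.6
t 48.5 pos [550.3 236.1 132.3] rot [-3.135 -0.007 -3.053] q [-0.24  0.7  -0.34  1.74  0.32  0.76  0.91] w 53.6 gf 63.6 F [-0.7  0.7 -1.3]
to (552.3, 236.1, np.float64(132.25585359902965), 3.2266) total [-0.08 -0.01 -0.  ] rows 1 each [-0.082 -0.006 -0.   ] turn 0.05
(array([5.51279e+02, 2.37071e+02, 9.90000e-02]), np.float64(0.871))
```

View pics/mc.png

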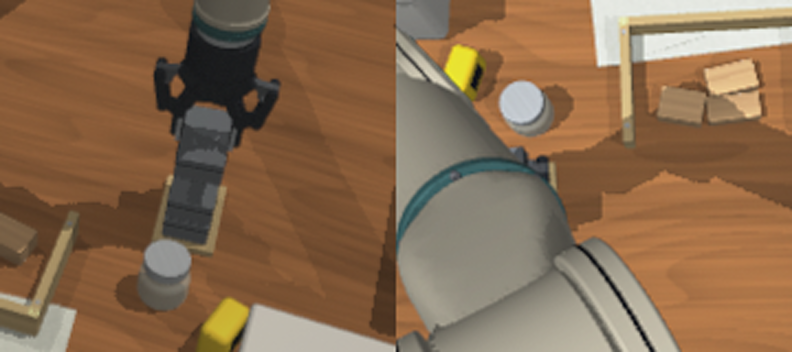

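The two placed cases form a straight column on the stand, and the third is held squarely above it at crop (205,125). Lowering it.

```bash
python3 -m crank '[[[-0.07,0,0.5,0],[0,0,0.5,0],[0,0,0.27,0],[0,0,0.1,0],[0,0,0.05,0],[0,0,0,0],[0,0,0,0]]]'
python3 -m crank '[[[0,0,0.05,0],[0,0,0.04,0],[0,0,0.0,0],[0,0,0,0]]]'
```

```text
clock: 49.17
eef_pos: [553.1, 234.9, 97.1]
tool_rot: [-3.135, -0.006, -3.056]
force: [-0.0, 1.2, -1.3]
width: 53.4
gripper_force: 63.6
clock: 49.5
eef_pos: [552.9, 234.7, 94.9]
tool_rot: [-3.135, -0.006, -3.056]
force: [0.5, -0.6, -1.4]
width: 53.5
gripper_force: 63.6
```

```bash
python3 -m crank '[[[0,0,0.04,0],[0,0,0.03,0],[0,0,0,0]]]'; python3 -m crank '[[[0,0,0.03,0],[0,0,0,0]]]'
```

```text
clock: 49.75
eef_pos: [553.1, 234.8, 94.2]
tool_rot: [-3.135, -0.006, -3.056]
force: [-1.9, -1.6, 6.5]
width: 53.6
gripper_force: 64.4
clock: 49.92
eef_pos: [553.1, 234.8, 94.2]
tool_rot: [-3.135, -0.005, -3.056]
force: [-3.0, -2.0, 11.9]
width: 53.7
gripper_force: 65.1
```

Seated. I'll release, retreat up and towards the middle, and check everything.

```bash
python3 -m crank '[[[0,0,0,0],[0,0,0,0],[0,0,0,0],[0,0,0,0],[0,0,0,0],[0,0,0,0]]]' -1
python3 -m crank '[[[0,0,-0.7,0],[0,0,-0.9,0],[0,0,-0.9,0],[0,0,-0.9,0],[0,0,-0.9,0],[0.4,-0.9,0,0],[0.4,-0.9,0,0],[0.4,-0.9,0,0],[0.4,-0.9,0,0],[0.4,-0.9,0,0],[0.4,-0.9,0,0],[0.4,-0.9,0,0]]]'
python3 -m crank '[[[0.4,-0.9,0,0],[0.4,-0.9,0,0],[0,-0.9,0,0],[0,-0.9,0,0],[0,-0.9,0,0],[0,0,0,0],[0,0,0,0]]]'
python3 - <<'E'
from fit import *
from plan import plan
plan()
D={c:save(c,'z_'+c) for c in('top','scene')}
M['three']=bx(90,55,102)
for c in D:
    d=D[c]
    print(c,[(round(m[0],2),np.round(m[2]),np.round(at(d,m[2],13))[:2]) for m in masks(c,'scrap1',d)])
    m=pick(masks(c,'case1',d),d,(553,236,61))
    if m is not None: print(fit('three',[(d,m)],(553,236,.085),10))
    print([(round(r['confidence'],2),np.round(at(d,r['position'],15))) for r in ctrl.place_of(c,'scraper')[:1]])
a=cv2.imread('pics/z_scene.png')[90:310,110:460];b=cv2.imread('pics/z_top.png')[100:320,150:500]
cv2.imwrite('pics/zc.png',cv2.resize(np.vstack([a,b]),None,fx=1.36,fy=1.36,interpolation=cv2.INTER_CUBIC))
E
```

```text
clock: 50.42
eef_pos: [552.8, 234.6, 92.0]
tool_rot: [-3.135, -0.007, -3.056]
force: [-0.1, -0.3, 0.6]
width: 85.6
gripper_force: 0.0
clock: 51.42
eef_pos: [496.7, 71.5, 201.3]
tool_rot: [-3.135, -0.006, -3.056]
force: [1.3, -0.5, 0.4]
width: 85.5
gripper_force: 0.0
clock: 52.0
eef_pos: [486.8, -42.6, 202.0]
tool_rot: [-3.135, -0.007, -3.059]
force: [0.5, 1.3, 0.7]
width: 85.6
gripper_force: 0.0
t 52.0 pos [486.8 -42.6 202. ] rot [-3.135 -0.007 -3.059] q [ 0.3   0.47 -0.39  1.98  0.27  0.75  1.4 ] w 85.6 gf 0.0 F [0.5 1.3 0.7]
top [(0.68, array([140., 294.]), array([786.,   1.])), (0.59, array([175., 304.]), array([682., -25.])), (0.56, array([180., 277.]), array([671.,  50.])), (0.55, array([167., 304.]), array([706., -26.]))]
(array([5.56649e+02, 2.36327e+02, 1.87000e-01]), np.float64(0.745))
[(0.57, array([ 582., -363.,   15.]))]
scene [(0.74, array([248., 263.]), array([663., -24.])), (0.61, array([259., 286.]), array([675.,  47.])), (0.55, array([264., 259.]), array([716., -12.]))]
(array([4.96068e+02, 2.29182e+02, 1.11000e-01]), np.float64(0.646))
[(0.98, array([ 575., -340.,   15.]))]
```

View pics/zc.png

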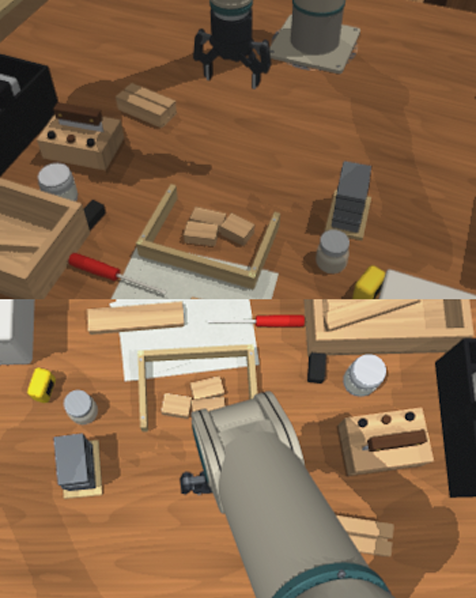

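All the offcuts are in the pen, the scraper is home, the three cases stand in a straight column on the stand, and the gripper is clear. Handing in.

```bash
python3 -c "
from cell import ctrl
print(ctrl.finish_job())"
```

```text
the job is handed in; nothing more can be done
None
```

I handed the job in at about 52 s: by my last pictures, all three offcuts are inside the pen, the scraper is home in the slot and the three cases stand in one column on the stand; no verdict came back.

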